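# Unstack the chocolate table's pots and close the jar in the warmer

### The job

The pots for the chocolate afternoon came out of the kitchen in two piles on the wooden board: please take the piles apart and set everything out. Stand the brown chocolate jar inside the open blue warmer pot and close the deep blue cap fully down over it, and set the yellow pot, the green pot and the red tin each fully on the coaster of its own colour. Set things down gently, keep them upright, and leave the little glass dish of chocolates where it is.

Things in the scene. Friction and masses are not known exactly. Their poses are not given: they have to be found in the camera images.
- jar: small round chocolate jar, dark brown with a cream lid, 36 mm in diameter and 74 mm tall, foot tapered to 28 mm over its lowest 6 mm; 0.09 to 0.17 kg. Starts upright on top of the blue cap. Origin: centre of its underside, z up. Round, so its yaw does not matter.
- cap: deep blue cap of the warmer: a cup, mouth down, 61 mm across outside, 50 mm tall, flat top 4 mm thick, hollow 56 mm wide, 46 mm deep. Starts on the yellow or green pot's lid, under the jar. Goes straight down over the warmer's neck (2 mm play all round); no twist needed. Fully closed its rim is on the shoulder, origin 38 mm above the warmer's. Origin: centre of its rim plane (underside), z up.
- yellow_pot: yellow round topping pot with flat lid, body 64 mm in diameter, 40 mm tall in all, on a wide round foot 76 mm in diameter and 6 mm thick; about 0.15 kg. Starts on the 12 mm thick wooden board at the bottom of one of the two piles. Origin: centre of its underside, z up.
- green_pot: green round topping pot, same shape and size as the yellow one, at the bottom of the other pile. The two piles are 130 mm apart, centre to centre. Origin: centre of its underside, z up.
- red_tin: red round tin with a steel disc on top, 52 mm in diameter, 40 mm tall, no foot; about 0.11 kg. Starts on top of one of the two pots, the one that does not carry the blue cap. Origin: centre of its underside, z up.
- warmer: open blue insulated pot, loose on the table, 0.4 kg: body 67 mm across up to a flat shoulder 38 mm up; above it a steel neck up to 52 mm, 51 mm across, stepped in to 48 mm over its top 7 mm; round opening 44 mm wide, inner floor 6 mm above its underside. The jar stands on that floor and looks out 28 mm above the neck. Origin: centre of its underside, z up.
- yellow_coaster: round yellow coaster, 100 mm in diameter, 5 mm thick, fixed on the table. Origin: centre of its underside.
- green_coaster: round green coaster, 100 mm in diameter, 5 mm thick, fixed on the table. Origin: centre of its underside.
- red_coaster: round red coaster, 100 mm in diameter, 5 mm thick, fixed on the table. Origin: centre of its underside.
- choc_dish: small clear glass dish with chocolates, 74 mm across the rim and 45 mm tall, standing loose beyond the board; not to be shifted. Origin: centre of its underside.

How it is judged (in metres and radians):
At the end, for the whole second after the job is handed in: Jar on the warmer's floor (centre within 6 mm), cap down on its shoulder (within 3 mm; centre within 5 mm), yellow and green pots within 14 mm of the centres of the coasters of their colours, red tin within 24 mm of the red one's; all, warmer too, upright within 0.08 rad, released and at rest (horizontal distance between jar and warmer below 0.006 m and z of jar in the frame of warmer between 0.003 and 0.009 m and horizontal distance between cap and warmer below 0.005 m and z of cap in the frame of warmer between 0.035 and 0.041 m and horizontal distance between yellow_pot and yellow_coaster below 0.014 m and z of yellow_pot in the frame of yellow_coaster between 0.002 and 0.008 m and horizontal distance between green_pot and green_coaster below 0.014 m and z of green_pot in the frame of green_coaster between 0.002 and 0.008 m and horizontal distance between red_tin and red_coaster below 0.024 m and z of red_tin in the frame of red_coaster between 0.002 and 0.008 m and angle between each of jar, cap, yellow_pot, green_pot, red_tin, warmer's own z axis and vertical below 0.08 rad and linear speed of each of jar, cap, yellow_pot, green_pot, red_tin, warmer below 0.02 m/s and angular speed of each of jar, cap, yellow_pot, green_pot, red_tin, warmer below 0.2 rad/s); the robot touches nothing.
It fails at once if a jar, pot, tin, cap or the warmer tips by more than 0.7 rad (angle between any of jar, cap, yellow_pot, green_pot, red_tin, warmer's own z axis and vertical above 0.7 rad).
It fails at once if a thing is let fall onto its place instead of being set down (over 0.6 m/s just above it, as from about 20 mm) ((linear speed of jar above 0.6 m/s and horizontal distance between jar and warmer below 0.04 m and z of jar in the frame of warmer below 0.055 m) or (linear speed of cap above 0.6 m/s and horizontal distance between cap and warmer below 0.04 m and z of cap in the frame of warmer below 0.09 m) or (linear speed of yellow_pot above 0.6 m/s and horizontal distance between yellow_pot and yellow_coaster below 0.04 m and z of yellow_pot in the frame of yellow_coaster below 0.055 m) or (linear speed of green_pot above 0.6 m/s and horizontal distance between green_pot and green_coaster below 0.04 m and z of green_pot in the frame of green_coaster below 0.055 m) or (linear speed of red_tin above 0.6 m/s and horizontal distance between red_tin and red_coaster below 0.04 m and z of red_tin in the frame of red_coaster below 0.055 m)).
It fails at once if the glass dish of chocolates is shifted by more than 20 mm or tipped (distance of choc_dish from where it was at the start of the episode above 0.02 m or angle between choc_dish's own z axis and vertical above 0.3 rad).
It also fails if it takes over 136 s, if anything falls off the work surface, if the arm or the gripper's body presses on something with over 40 N, if the wrist force passes 120 N, or if a joint passes its speed limit or range.

### The arm

A 6-joint arm with a two-finger parallel gripper is mounted at the origin on the work surface. World frame = base frame: x ahead of the robot, y to its left, z up, the work surface at z = 0. Lengths are in m, angles in degrees, forces in N, time in s.
With the tool pointing down it reaches from about 0.4 to 0.825 m from the base axis. Payload 7 kg.
Tool frame: the origin (TCP) lies at the very end of the fingers, on their centre line; the grasp point (between the pads) lies 19 mm behind it; x points along the fingers, y is the direction in which the jaws open and shut, and the axes are right-handed (so a half turn about x gives the same grasp; the last joint's range is limited). The gripper opens to 88 mm and grips with 3 to 60 N. Pads are 19 mm wide; open, the fingers measure 130 mm over their backs; the gripper's body (78 mm by 193 mm) begins 47 mm behind the grasp point.
Start: joints at [-50.415, 20.546, 0.682, 0, -70.136, -16.507], TCP at [0.265, -0.621, 0.227] pointing down, gripper open.
Joint ranges: [-176.03, 176.03], [-82.01, 121.73], [-58.28, 71.71], [-173.87, 95.51], [-174.79, -0.11], [-173.66, 173.66]. Speed limits (degrees/s): [136.94, 136.94, 172.46, 180, 180, 180].

### API

Orientations are given as [roll, pitch, yaw] about the fixed x, y, z axes, in that order (R = Rz(yaw) Ry(pitch) Rx(roll)).
In Python, from plant import monitor, eyes, ticket gives the robot as it stands. The module is installed in compiled form; this text tells all that it offers.
- The arm moves only by the shell command python3 -m crank 'ROWS'. ROWS is JSON, a list of rows, each an object with "linear": the shift along the world's x, y, z in units of 60 mm (1.0 is 60 mm), a list of three; "rot": the turn, a rotation vector about the world's x, y, z in units of 5 degrees (1.0 is 5 degrees), a list of three; "hand": the opening, from 0 (shut) to 1 (fully open). In form: [{"linear": [tx, ty, tz], "rot": [ax, ay, az], "hand": hand}, ...]. A call has 1 to 20 rows; each row shifts and turns the pose as measured when the row begins; what a row does not reach is not made up. A row lasts 1/8 s, in which the tool goes at most 62.5 mm and 10.7 degrees, less where a joint would pass 70% of its speed; a pose out of reach is approached as far as the arm can. A call is refused whole if a number of a shift passes 1 or a number of a turn 1, either way. A call with a gripper value outside its range is refused whole. The fingers move at their own pace and stop on an object; the grip force is fixed at half the most. Time passes only in rows, so rows that do not move let the fingers close. It gives the time, the measured TCP pose, the force and the opening at its end, in the units of the state.
- monitor.get_obs(): the state, without advancing time (a new reading comes with each control period).
- eyes.snapshot(name): name is "side" or "top" or "wrist"; returns a dict with "image" (384x512x3 uint8, red, green, blue), "depth" (384x512 float32, m along the optical axis (not along the pixel's ray), 0 where there is no reading), "K" (3x3 intrinsics, pixels), "camera_from_world" (4x4, takes a point from world to camera coordinates); the wrist camera has in their place "hand_eye" (4x4, takes a point from camera to tool coordinates, whose origin is the TCP and whose axes are the tool frame's). Camera axes: x right, y up, looking along -z (the intrinsics and any distortion apply to the point x, -y, -z); pixel columns grow to the right and rows downward; lengths in m; the calibration is good to about 2 mm. The wrist camera is an equidistant fisheye: a pixel r from the principal point sees the ray r / f radians off the axis. A picture is of the moment at which its call begins: read the wrist's pose just before it.
- ticket.close_job(): hands the job in, once; it reports no verdict.
The state is a dict: "clock": time; "joint_pos": joint angles; "qvel": joint speeds; "tau": joint torques, N m; "tool_pos": TCP position; "orientation": TCP orientation; "force": force on the tool from outside, world axes, zero at the start; "moment": the same for the moment, N m; "opening": finger opening in m.
Only numpy, scipy, OpenCV 4.12 (cv2) and the standard library are available. Lean on these libraries where they do the work, as an engineer would, in place of code of your own. Each camera call takes 0.05 s, during which the arm holds its last target.

## Working session

There is one attempt and no reset: what is moved stays moved. The work goes in short steps, Python scripts to look and compute and a shell command to move; the robot and the scene stay as the last step left them, time stands still between calls to the robot, and variables do not carry over. Pictures are saved under pics/ and viewed, and the job is handed in when it is done.

```bash
mkdir -p pics
python3 - <<'E'
from plant import monitor, eyes
import cv2
print(monitor.get_obs())
for n in ("side","top","wrist"):
    s=eyes.snapshot(n); cv2.imwrite(f"pics/{n}0.png",s["image"][:,:,::-1]); print(n,s["K"].tolist(),{k:v.round(4).tolist() for k,v in s.items() if k in("camera_from_world","hand_eye")},[k for k in s], (s["depth"]>0).mean() if "depth" in s else 0)
E
```

```text
{'clock': 0.0, 'joint_pos': array([-5.04151749e+01,  2.05914267e+01,  6.32698531e-01, -2.16563185e-02,
       -7.01353054e+01, -1.65053894e+01]), 'qvel': array([-0.02316382, -0.01057674, -0.08427848,  0.01446483,  0.04011699,
       -0.17614237]), 'tau': array([ 4.52547274e-04, -5.82719135e+01,  2.93052649e+01,  6.99710011e+00,
        6.86355546e-03, -1.64143175e-04]), 'tool_pos': array([ 0.26437311, -0.62052866,  0.22560978]), 'orientation': array([ 94.29109511,  89.90378715, 117.36315522]), 'force': array([ 0.31240567, -0.22178437, -0.81490966]), 'moment': array([-0.01959686, -0.0030785 , -0.03305409]), 'opening': 0.0873681873613892}
side [[466.516619429657, 0.0, 254.3259471383516], [0.0, 466.516619429657, 187.13398052485883], [0.0, 0.0, 1.0]] {'camera_from_world': [[-0.9798, -0.1986, -0.0227, 0.5922], [0.1127, -0.6426, 0.7579, -0.1576], [-0.1651, 0.74, 0.652, -1.0706], [0.0, 0.0, 0.0, 1.0]]} ['image', 'depth', 'K', 'camera_from_world'] 0.9958546956380209
top [[378.9886598374891, 0.0, 255.64933485220484], [0.0, 378.9886598374891, 191.84057641766225], [0.0, 0.0, 1.0]] {'camera_from_world': [[0.0095, -0.9999, -0.0093, -0.018], [0.9961, 0.0087, 0.0877, -0.5824], [-0.0876, -0.0101, 0.9961, -0.8284], [0.0, 0.0, 0.0, 1.0]]} ['image', 'depth', 'K', 'camera_from_world'] 0.9958699544270834
wrist [[297.3186396354542, 0.0, 258.10598726749583], [0.0, 297.3186396354542, 195.03309641519283], [0.0, 0.0, 1.0]] {'hand_eye': [[-0.0006, 0.2537, -0.9673, -0.1574], [1.0, 0.0002, -0.0005, 0.0], [0.0001, -0.9673, -0.2537, -0.068], [0.0, 0.0, 0.0, 1.0]]} ['image', 'depth', 'K', 'hand_eye'] 0.9490915934244791
```

View pics/side0.png

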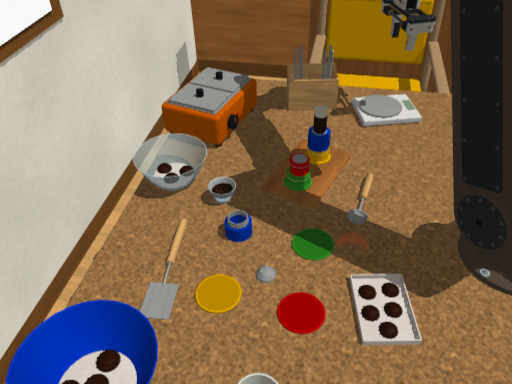

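View pics/top0.png

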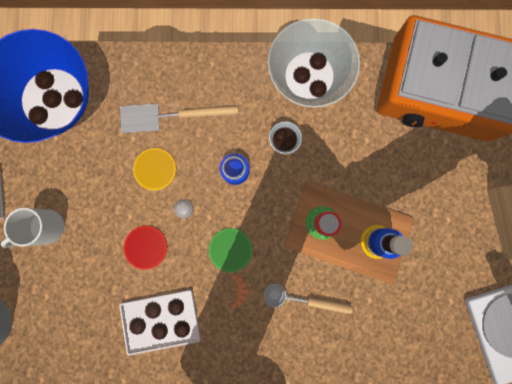

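View pics/wrist0.png

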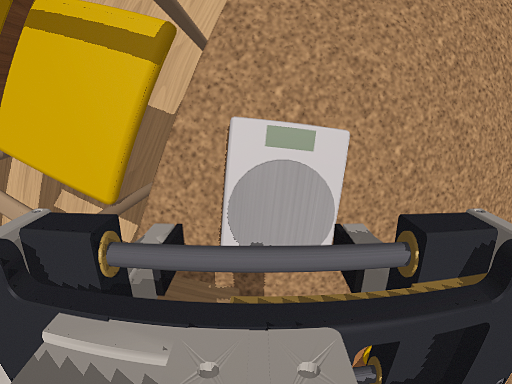

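Side view: the green pot with the red tin is at about (298,172) and the yellow pot with cap and jar at (318,140). The warmer is at (238,226), with coasters yellow (219,293), red (301,312) and green (312,243). The top view agrees. Next I'll measure from both cameras.

```bash
cat > h.py <<'E'
import numpy as np, cv2
from plant import monitor, eyes
def cloud(n):
    s=eyes.snapshot(n); d=s["depth"].astype(float); K=s["K"]
    v,u=np.mgrid[0:384,0:512]
    pc=np.stack([(u-K[0,2])/K[0,0]*d,-(v-K[1,2])/K[1,1]*d,-d],-1)
    T=np.linalg.inv(s["camera_from_world"])
    P=pc@T[:3,:3].T+T[:3,3]; P[d<=0]=np.nan
    hsv=cv2.cvtColor(s["image"],cv2.COLOR_RGB2HSV).astype(int)
    return s,P,hsv
RNG={"yellow":(20,32,140,90),"green":(45,75,120,50),"red":(0,6,170,80),"blue":(105,128,150,40)}
def mask(h,c):
    lo,hi,s,v=RNG[c]; return (h[...,0]>=lo)&(h[...,0]<=hi)&(h[...,1]>=s)&(h[...,2]>=v)
def proj(s,p):
    q=s["camera_from_world"]@np.append(p,1); K=s["K"]
    return K[0,0]*q[0]/-q[2]+K[0,2], -K[1,1]*q[1]/-q[2]+K[1,2]
def circ(p):
    A=np.c_[2*p,np.ones(len(p))]; x=np.linalg.lstsq(A,(p**2).sum(1),rcond=None)[0]
    return x[0],x[1],np.sqrt(x[2]+x[0]**2+x[1]**2)
def encl(p):
    (a,b),r=cv2.minEnclosingCircle(p.astype(np.float32)); return round(a,4),round(b,4),round(r,4)
E
python3 - <<'E'
from h import *
for n in("top","side"):
    s,P,h=cloud(n)
    for c in RNG:
        m=(mask(h,c)&np.isfinite(P[...,2])).astype(np.uint8)
        k,l,st,ce=cv2.connectedComponentsWithStats(m)
        for i in range(1,k):
            if st[i,4]<60: continue
            p=P[l==i]; z=np.percentile(p[:,2],[2,50,98])
            if p[:,0].min()<0.2 or z[2]>0.3: continue
            t=p[(p[:,2]>z[2]-.004)]
            print(n,c,ce[i].round(0),st[i,4],"z",z.round(4),"med",np.median(p[:,:2],0).round(4),"encl",encl(p[:,:2]),"top",encl(t[:,:2]))
s,P,h=cloud("top"); 
cv2.imwrite("pics/crop1.png",cv2.resize(s["image"][100:300,120:440,::-1],None,fx=2.5,fy=2.5,interpolation=cv2.INTER_CUBIC))
s,P,h=cloud("side"); 
cv2.imwrite("pics/crop2.png",cv2.resize(s["image"][90:270,190:390,::-1],None,fx=3,fy=3,interpolation=cv2.INTER_CUBIC))
E
```

```text
top yellow [154. 169.] 1413 z [0.0014 0.005  0.008 ] med [0.6359 0.2238] encl (0.6364, 0.2251, 0.0505) top (0.6367, 0.2243, 0.0496)
top yellow [368. 240.] 260 z [0.0129 0.0191 0.0502] med [ 0.479  -0.2607] encl (0.474, -0.2852, 0.0376) top (0.4816, -0.2735, 0.0281)
top green [315. 221.] 227 z [0.0153 0.0216 0.0542] med [ 0.5182 -0.1419] encl (0.5153, -0.1619, 0.0363) top (0.5165, -0.1621, 0.0312)
top green [227. 248.] 1146 z [0.0017 0.0049 0.0078] med [0.4553 0.0531] encl (0.4518, 0.0451, 0.0495) top (0.4521, 0.0451, 0.0492)
top red [145. 247.] 1470 z [0.0019 0.0049 0.008 ] med [0.4556 0.2392] encl (0.4559, 0.24, 0.0499) top (0.4561, 0.24, 0.0497)
top blue [33. 78.] 5467 z [0.0124 0.0478 0.0997] med [0.8619 0.5068] encl (0.8002, 0.4686, 0.1237) top (0.8001, 0.4685, 0.1237)
top blue [237. 173.] 177 z [0.0144 0.0374 0.0405] med [0.6168 0.0224] encl (0.634, 0.0352, 0.0327) top (0.6346, 0.0363, 0.0324)
top blue [235. 167.] 188 z [0.003  0.0058 0.0109] med [0.6416 0.036 ] encl (0.6396, 0.0367, 0.0195) top (0.6404, 0.0371, 0.0181)
top blue [381. 242.] 373 z [0.0662 0.1011 0.1043] med [ 0.4
[... 689 characters left out ...]
-0.2116, 0.0788) top (0.5151, -0.1599, 0.0263)
side red [301. 313.] 1558 z [0.0013 0.0049 0.0079] med [0.4565 0.2434] encl (0.4583, 0.2398, 0.0529) top (0.4569, 0.2422, 0.0502)
side blue [318. 140.] 371 z [0.0558 0.0858 0.1034] med [ 0.4753 -0.2603] encl (0.4739, -0.2798, 0.0326) top (0.4742, -0.2821, 0.0311)
side blue [237. 218.] 94 z [0.0124 0.0272 0.038 ] med [0.6431 0.0177] encl (0.6405, 0.0247, 0.0187) top (0.6413, 0.0252, 0.0172)
side blue [238. 232.] 364 z [0.004  0.0271 0.04  ] med [0.6292 0.0642] encl (0.6351, 0.0401, 0.0343) top (0.6357, 0.0402, 0.0337)
side blue [ 85. 342.] 7956 z [0.013  0.0613 0.1006] med [0.8587 0.4061] encl (1.0829, 0.2206, 0.4826) top (0.8023, 0.4705, 0.1247)
```

```bash
cat >> h.py <<'E'
from scipy.spatial.transform import Rotation as Ro
def pose():
    o=monitor.get_obs(); return o,np.array(o["tool_pos"]),Ro.from_euler("xyz",o["orientation"],degrees=True).as_matrix()
def go(x,y,z,jaw=None):
    o,p,R=pose()
    print("t",round(o["clock"],2),"tcp",p.round(4),"jaw",round(np.degrees(np.arctan2(R[1,1],R[0,1])),1),"down",R[:,0].round(4),"open",round(o["opening"],4),"F",o["force"].round(1))
    print("delta units",((np.array([x,y,z])-p)/.06).round(3))
    if jaw is not None:
        j=np.radians(jaw); c0=np.array([np.cos(j),np.sin(j),0])
        best=None
        for sg in(1,-1):
            Y=sg*c0; X=np.array([0,0,-1.]); T=np.stack([X,Y,np.cross(X,Y)],1)
            rv=Ro.from_matrix(T@R.T).as_rotvec(degrees=True)
            if best is None or np.linalg.norm(rv)<np.linalg.norm(best): best=rv
        print("rot units",(best/5).round(2))
E
python3 - <<'E'
from h import *
go(.4742,-.283,.25,161); print(monitor.get_obs()["joint_pos"].round(1))
s,P,h=cloud("top")
# heights of tall things
z=P[...,2]
print(np.nanmax(z[:,:380]), np.nanmax(z[10:140,380:]))
m=(z>.12)&(z<.2); vv,uu=np.where(m); 
mj=(z[225:270,385:425]); q=P[225:270,385:425][(mj>.16)&(mj<.19)]; print("jar top",q[:,2].mean(),encl(q[:,:2]),len(q))
s,P,h=cloud("side"); q=P[95:150,300:340].reshape(-1,3); q=q[(q[:,2]>.165)&(q[:,2]<.2)]; print("jar side",q[:,2].max(),encl(q[:,:2]),len(q))
q=P[170:210,200:245].reshape(-1,3); q=q[(q[:,2]>.035)&(q[:,2]<.05)]; print("dish",encl(q[:,:2]),q[:,2].max())
E
```

```text
t 0.35 tcp [ 0.2645 -0.6209  0.2263] jaw 113.1 down [-2.e-04  3.e-04 -1.e+00] open 0.0873 F [0.4 0.2 0.4]
delta units [3.495 5.631 0.394]
rot units [-0.   -0.    9.59]
[-50.4  20.6   0.7  -0.  -70.1 -16.5]
0.10365720568905068 0.1480107284305957
jar top 0.1745147321225292 (0.4744, -0.2826, 0.0181) 350
jar side 0.1780371489829684 (0.4763, -0.2826, 0.0205) 114
dish (0.7049, -0.0753, 0.0382) 0.04846944795078356
```

View pics/crop1.png

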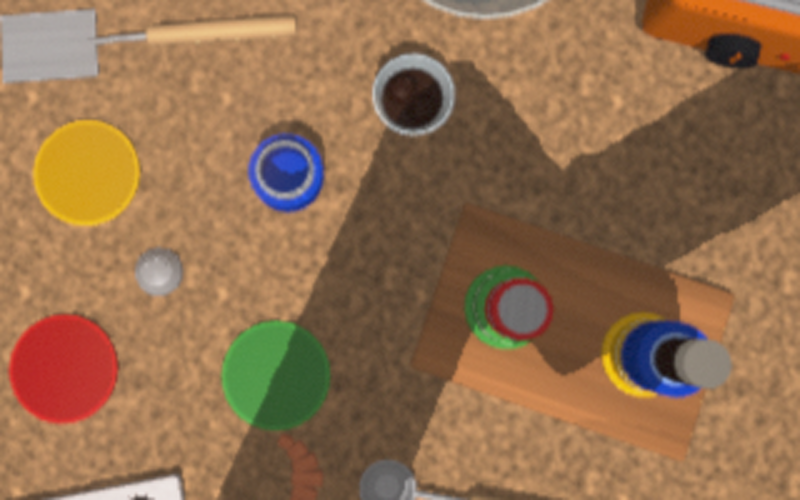

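View pics/crop2.png

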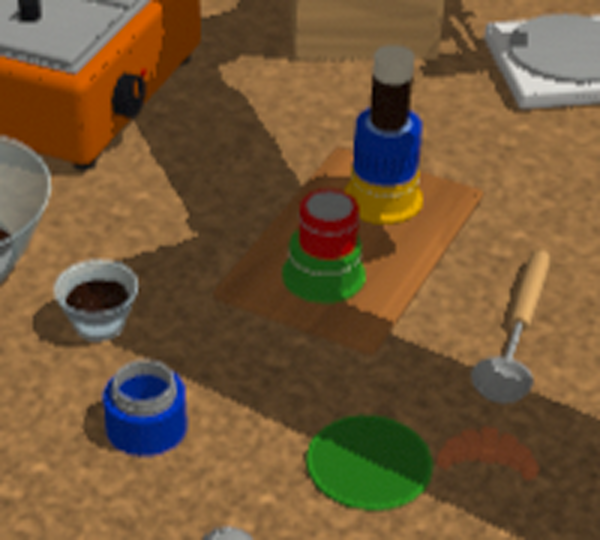

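Top crop: jar lid at (703,363), tin at (520,308), warmer at (287,172), dish at (413,93). Before moving, I'll check for anything tall along the path.

Run:
```python
from h import *
s,P,h=cloud("side")
for (u,v) in[(290,70),(315,60),(315,100),(335,100),(295,105),(385,108),(425,25)]: print(u,v,P[v,u].round(3))
go(.4745,-.2826,.25,161)
```

```text
290 70 [ 0.611 -0.66   0.088]
315 60 [ 0.56  -1.107 -0.082]
315 100 [ 0.512 -0.561  0.037]
335 100 [ 0.447 -0.576  0.034]
295 105 [ 0.577 -0.55   0.019]
385 108 [ 0.285 -0.555  0.033]
425 25 [ 0.221 -0.536  0.316]
t 0.5 tcp [ 0.2646 -0.621   0.2265] jaw 113.1 down [ 0.  0. -1.] open 0.0877 F [-0.4 -0.7  0.4]
delta units [3.499 5.639 0.391]
rot units [-0.   -0.    9.58]
```

```bash
python3 -m crank '[{"linear":[0.2,0.6,0.1],"rot":[0,0,0.9],"hand":1},{"linear":[0.2,0.6,0.1],"rot":[0,0,0.9],"hand":1},{"linear":[0.3,0.6,0.1],"rot":[0,0,0.9],"hand":1},{"linear":[0.4,0.6,0.1],"rot":[0,0,0.9],"hand":1},{"linear":[0.4,0.6,0],"rot":[0,0,0.9],"hand":1},{"linear":[0.4,0.6,0],"rot":[0,0,0.9],"hand":1},{"linear":[0.4,0.6,0],"rot":[0,0,0.9],"hand":1},{"linear":[0.4,0.5,0],"rot":[0,0,0.9],"hand":1},{"linear":[0.4,0.5,0],"rot":[0,0,0.9],"hand":1}]'
python3 - <<'E'
from h import *
go(.4745,-.2826,.25,161)
s=eyes.snapshot("wrist"); cv2.imwrite("pics/w1.png",s["image"][:,:,::-1])
E
```

```text
clock: 1.62
tool_pos: [0.4534, -0.3008, 0.2518]
orientation: [-88.0, 89.8, -23.4]
force: [0.4, -0.9, -0.1]
opening: 0.0876
t 1.62 tcp [ 0.4534 -0.3008  0.2518] jaw 154.6 down [ 0.0024 -0.001  -1.    ] open 0.0876 F [ 0.4 -0.9 -0.1]
delta units [ 0.351  0.303 -0.03 ]
rot units [0.01 0.03 1.27]
```

View pics/w1.png

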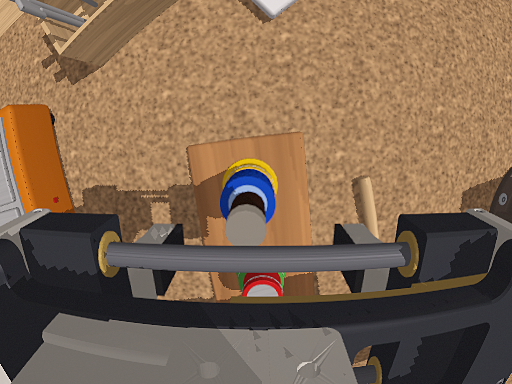

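The wrist view shows the jar lid at (246,222), the cap around (248,190), the yellow foot behind it and the red tin at (263,288). I'll measure with the wrist camera as well.

```bash
cat >> h.py <<'E'
def wcloud(name=None):
    o,p,R=pose(); s=eyes.snapshot("wrist"); d=s["depth"].astype(float); K=s["K"]
    v,u=np.mgrid[0:384,0:512]; a=(u-K[0,2])/K[0,0]; b=(v-K[1,2])/K[1,1]; th=np.hypot(a,b)+1e-9
    t=np.tan(np.minimum(th,1.45))/th
    pc=np.stack([a*t*d,-b*t*d,-d],-1); H=s["hand_eye"]
    P=(pc@H[:3,:3].T+H[:3,3])@R.T+p; P[d<=0]=np.nan
    if name: cv2.imwrite(f"pics/{name}.png",s["image"][:,:,::-1])
    return s,P,cv2.cvtColor(s["image"],cv2.COLOR_RGB2HSV).astype(int)
E
python3 - <<'E'
from h import *
s,P,h=wcloud()
Q=P.reshape(-1,3)
def sel(x,y,r,z0,z1):
    k=(np.hypot(Q[:,0]-x,Q[:,1]-y)<r)&(Q[:,2]>z0)&(Q[:,2]<z1); return Q[k]
q=sel(.4745,-.2826,.03,.165,.185); print("jar",q[:,2].mean(),encl(q[:,:2]),len(q))
q=sel(.4745,-.2826,.045,.098,.108); print("cap",q[:,2].mean(),encl(q[:,:2]),len(q))
q=sel(.4745,-.2826,.05,.045,.058); print("ypot",q[:,2].mean(),encl(q[:,:2]),len(q))
q=sel(.5165,-.16,.04,.085,.1); print("tin",q[:,2].mean(),encl(q[:,:2]),len(q))
q=sel(.4,-.28,.03,-.02,.04); print("table",np.median(q[:,2]))
E
```

```text
jar 0.17467193512834361 (0.4736, -0.2837, 0.0183) 1397
cap 0.10147009063886989 (0.4737, -0.2853, 0.0305) 1186
ypot 0.051063244475867964 (0.4711, -0.2907, 0.0311) 158
tin 0.09109635935689236 (0.5129, -0.1647, 0.0262) 676
table 0.010774705018974762
```

```bash
python3 -m crank '[{"linear":[0.2,0.15,0],"rot":[0,0,0.7],"hand":1},{"linear":[0.14,0.14,0],"rot":[0,0,0.6],"hand":1},{"linear":[0,0,0],"rot":[0,0,0],"hand":1},{"linear":[0,0,-0.5],"rot":[0,0,0],"hand":1},{"linear":[0,0,0],"rot":[0,0,0],"hand":1}]'
python3 - <<'E'
from h import *
go(.474,-.283,.153,161)
E
```

```text
clock: 2.35
tool_pos: [0.4747, -0.2825, 0.2219]
orientation: [-85.2, 89.8, -13.9]
force: [-0.2, -0.3, 0.5]
opening: 0.088
t 2.35 tcp [ 0.4747 -0.2825  0.2219] jaw 161.3 down [ 3.2e-03 -8.0e-04 -1.0e+00] open 0.088 F [-0.2 -0.3  0.5]
delta units [-0.011 -0.008 -1.148]
rot units [ 0.01  0.04 -0.06]
```

```bash
python3 -m crank '[{"linear":[-0.01,-0.01,-0.5],"rot":[0,0,0],"hand":1},{"linear":[0,0,-0.45],"rot":[0,0,0],"hand":1},{"linear":[0,0,-0.2],"rot":[0,0,0],"hand":1},{"linear":[0,0,0],"rot":[0,0,0],"hand":0.3},{"linear":[0,0,0],"rot":[0,0,0],"hand":0.3},{"linear":[0,0,0],"rot":[0,0,0],"hand":0.3},{"linear":[0,0,0],"rot":[0,0,0],"hand":0.3},{"linear":[0,0,0],"rot":[0,0,0],"hand":0.3}]'
python3 - <<'E'
from h import *
go(.474,-.283,.153,161)
E
```

```text
clock: 3.35
tool_pos: [0.4771, -0.2866, 0.1599]
orientation: [-95.8, 89.2, -24.6]
force: [-0.7, 1.0, 0.1]
opening: 0.0434
t 3.35 tcp [ 0.4771 -0.2866  0.1599] jaw 161.2 down [ 0.0129 -0.0059 -0.9999] open 0.0434 F [-0.7  1.   0.1]
delta units [-0.052  0.06  -0.115]
rot units [ 0.07  0.15 -0.03]
```

```bash
python3 -m crank '[{"linear":[-0.05,0.06,-0.115],"rot":[0.07,0.15,0],"hand":0.49}]'
python3 - <<'E'
from h import *
go(.474,-.283,.153,161)
E
```

```text
clock: 3.48
tool_pos: [0.4743, -0.283, 0.1533]
orientation: [-60.6, 90.0, 10.6]
force: [0.3, 0.3, -0.5]
opening: 0.0428
t 3.48 tcp [ 0.4743 -0.283   0.1533] jaw 161.2 down [ 5.e-04  1.e-04 -1.e+00] open 0.0428 F [ 0.3  0.3 -0.5]
delta units [-0.005  0.    -0.006]
rot units [-0.    0.01 -0.03]
```

```bash
python3 -m crank '[{"linear":[0,0,0],"rot":[0,0,0],"hand":0},{"linear":[0,0,0],"rot":[0,0,0],"hand":0},{"linear":[0,0,0],"rot":[0,0,0],"hand":0},{"linear":[0,0,0],"rot":[0,0,0],"hand":0}]'
python3 - <<'E'
from h import *
go(.474,-.283,.21,161)
E
```

```text
clock: 3.98
tool_pos: [0.474, -0.2828, 0.1527]
orientation: [86.6, 89.9, 157.8]
force: [0.1, -0.7, 1.6]
opening: 0.0351
t 3.98 tcp [ 0.474  -0.2828  0.1527] jaw 161.2 down [-1.1e-03  4.0e-04 -1.0e+00] open 0.0351 F [ 0.1 -0.7  1.6]
delta units [-0.    -0.004  0.955]
rot units [-0.01 -0.01 -0.03]
```

```bash
python3 -m crank '[{"linear":[0,0,0.2],"rot":[0,0,0],"hand":0},{"linear":[0,0,0.4],"rot":[0,0,0],"hand":0},{"linear":[0,0,0.4],"rot":[0,0,0],"hand":0},{"linear":[0.1,0.2,0.1],"rot":[0,0,0],"hand":0},{"linear":[0.25,0.45,0],"rot":[0,0,0],"hand":0},{"linear":[0.25,0.55,0],"rot":[0,0,0],"hand":0},{"linear":[0.25,0.55,0],"rot":[0,0,0],"hand":0},{"linear":[0.25,0.55,0],"rot":[0,0,0],"hand":0},{"linear":[0.25,0.55,0],"rot":[0,0,0],"hand":0},{"linear":[0.25,0.55,0],"rot":[0,0,0],"hand":0},{"linear":[0.25,0.55,0],"rot":[0,0,0],"hand":0},{"linear":[0.25,0.55,0],"rot":[0,0,0],"hand":0},{"linear":[0.25,0.55,0],"rot":[0,0,0],"hand":0},{"linear":[0.25,0.5,0],"rot":[0,0,0],"hand":0},{"linear":[0.25,0.5,0],"rot":[0,0,0],"hand":0},{"linear":[0.2,0.4,0],"rot":[0,0,0],"hand":0},{"linear":[0.1,0.2,0],"rot":[0,0,0],"hand":0}]'
python3 - <<'E'
from h import *
go(.635,.038,.21,161)
s,P,h=wcloud("w2"); Q=P.reshape(-1,3)
k=(np.hypot(Q[:,0]-.635,Q[:,1]-.038)<.05)
for z0,z1 in[(.047,.058),(.033,.043)]:
    q=Q[k&(Q[:,2]>z0)&(Q[:,2]<z1)]; print("warm",q[:,2].mean(),encl(q[:,:2]),len(q))
go(.635,.038,.21,161)
E
```

```text
clock: 6.1
tool_pos: [0.6632, 0.1388, 0.2173]
orientation: [93.6, 89.4, 164.7]
force: [-0.0, -0.2, -1.5]
opening: 0.0353
t 6.1 tcp [0.6632 0.1388 0.2173] jaw 161.1 down [-0.0096  0.0026 -1.    ] open 0.0353 F [-0.  -0.2 -1.5]
delta units [-0.469 -1.681 -0.121]
rot units [-0.03 -0.11 -0.02]
warm 0.050924922698894814 (0.6348, 0.0372, 0.0244) 283
warm 0.037327231608994246 (0.6346, 0.0371, 0.0339) 1095
t 6.15 tcp [0.6637 0.1397 0.2171] jaw 161.1 down [-0.0094  0.0027 -1.    ] open 0.0353 F [ 1.   0.5 -0.1]
delta units [-0.478 -1.695 -0.118]
rot units [-0.03 -0.11 -0.02]
```

View pics/w2.png

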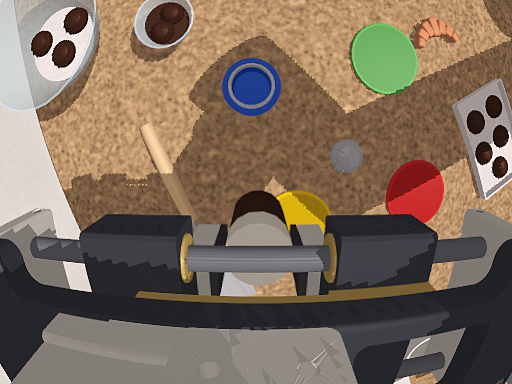

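The wrist view shows the warmer's ring at (251,86), and the jar held upright at (262,225). The warmer measures (0.635, 0.0375), so the TCP goes to about (0.635, 0.038).

```bash
python3 -m crank '[{"linear":[-0.1,-0.35,-0.1],"rot":[-0.03,-0.11,0],"hand":0},{"linear":[-0.13,-0.45,-0.3],"rot":[0,0,0],"hand":0},{"linear":[-0.13,-0.45,-0.3],"rot":[0,0,0],"hand":0},{"linear":[-0.1,-0.35,-0.3],"rot":[0,0,0],"hand":0},{"linear":[0,-0.05,-0.2],"rot":[0,0,0],"hand":0},{"linear":[0,0,0],"rot":[0,0,0],"hand":0}]'
python3 - <<'E'
from h import *
go(.635,.038,.12,161)
E
```

```text
clock: 6.9
tool_pos: [0.6328, 0.0378, 0.1426]
orientation: [107.1, 89.9, 178.2]
force: [-0.4, 0.5, -0.6]
opening: 0.0351
t 6.9 tcp [0.6328 0.0378 0.1426] jaw 161.1 down [-0.0013  0.     -1.    ] open 0.0351 F [-0.4  0.5 -0.6]
delta units [ 0.037  0.003 -0.376]
rot units [-0.   -0.01 -0.02]
```

```bash
python3 -m crank '[{"linear":[0.037,0,-0.2],"rot":[0,0,0],"hand":0},{"linear":[0,0,-0.15],"rot":[0,0,0],"hand":0},{"linear":[0,0,0],"rot":[0,0,0],"hand":0}]'
python3 - <<'E'
from h import *
go(.635,.038,.065,161)
for n in("side",):
    s=eyes.snapshot(n); cv2.imwrite("pics/s3.png",cv2.resize(s["image"][140:260,180:310,::-1],None,fx=5,fy=5,interpolation=cv2.INTER_CUBIC))
go(.635,.038,.065,161)
E
```

```text
clock: 7.28
tool_pos: [0.6363, 0.0394, 0.1211]
orientation: [-24.0, 90.0, 47.2]
force: [0.2, 0.2, 0.1]
opening: 0.0354
t 7.28 tcp [0.6363 0.0394 0.1211] jaw 161.2 down [ 4.e-04  5.e-04 -1.e+00] open 0.0354 F [0.2 0.2 0.1]
delta units [-0.021 -0.024 -0.935]
rot units [-0.01  0.   -0.04]
t 7.33 tcp [0.6365 0.0394 0.1215] jaw 161.2 down [ 1.e-03  5.e-04 -1.e+00] open 0.0354 F [ 0.7 -0.7 -1.5]
delta units [-0.025 -0.024 -0.942]
rot units [-0.01  0.01 -0.04]
```

View pics/s3.png

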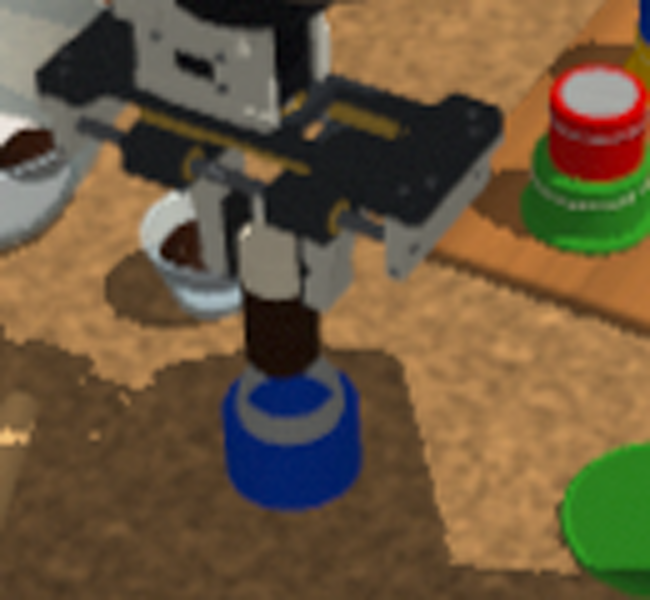

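The jar is above the opening, about 2 mm toward +x. I'll correct that as it goes down.

```bash
python3 -m crank '[{"linear":[-0.027,-0.024,0],"rot":[0,0,0],"hand":0},{"linear":[0,0,-0.2],"rot":[0,0,0],"hand":0},{"linear":[0,0,-0.15],"rot":[0,0,0],"hand":0}]'
python3 - <<'E'
from h import *
go(.635,.038,.0577,161)
E
```

```text
clock: 7.7
tool_pos: [0.6356, 0.0384, 0.1006]
orientation: [-50.2, 89.8, 21.0]
force: [0.3, -0.3, -1.0]
opening: 0.035
t 7.7 tcp [0.6356 0.0384 0.1006] jaw 161.2 down [ 0.0035  0.0013 -1.    ] open 0.035 F [ 0.3 -0.3 -1. ]
delta units [-0.009 -0.007 -0.716]
rot units [-0.02  0.04 -0.04]
```

```bash
python3 -m crank '[{"linear":[-0.01,-0.007,-0.15],"rot":[-0.02,0.04,0],"hand":0},{"linear":[0,0,-0.15],"rot":[0,0,0],"hand":0},{"linear":[0,0,-0.15],"rot":[0,0,0],"hand":0}]'
python3 - <<'E'
from h import *
go(.635,.038,.0577,161)
E
```

```text
clock: 8.07
tool_pos: [0.6346, 0.0378, 0.0711]
orientation: [145.6, 89.9, -143.2]
force: [-0.3, 0.1, -0.9]
opening: 0.0356
t 8.07 tcp [0.6346 0.0378 0.0711] jaw 161.2 down [-1.2e-03 -9.0e-04 -1.0e+00] open 0.0356 F [-0.3  0.1 -0.9]
delta units [ 0.007  0.003 -0.224]
rot units [ 0.01 -0.01 -0.04]
```

```bash
python3 -m crank '[{"linear":[0.005,0.003,-0.1],"rot":[0,0,0],"hand":0},{"linear":[0,0,-0.08],"rot":[0,0,0],"hand":0},{"linear":[0,0,-0.04],"rot":[0,0,0],"hand":0}]'
python3 - <<'E'
from h import *
go(.635,.038,.0577,161)
E
```

```text
clock: 8.45
tool_pos: [0.6348, 0.0378, 0.0566]
orientation: [144.6, 89.8, -144.2]
force: [-5.4, 0.6, 16.2]
opening: 0.0355
t 8.45 tcp [0.6348 0.0378 0.0566] jaw 161.2 down [-0.0021 -0.0015 -1.    ] open 0.0355 F [-5.4  0.6 16.2]
delta units [0.004 0.003 0.019]
rot units [ 0.02 -0.02 -0.04]
```

Contact on the floor. Releasing.

```bash
python3 -m crank '[{"linear":[0.01,0,0.015],"rot":[0,0,0],"hand":0},{"linear":[0,0,0],"rot":[0,0,0],"hand":0.6},{"linear":[0,0,0],"rot":[0,0,0],"hand":0.9},{"linear":[0,0,0],"rot":[0,0,0],"hand":1},{"linear":[0,0,0.15],"rot":[0,0,0],"hand":1},{"linear":[0,0,0.4],"rot":[0,0,0],"hand":1},{"linear":[0,0,0.6],"rot":[0,0,0],"hand":1},{"linear":[0,0.2,0.6],"rot":[0,0,0],"hand":1},{"linear":[0,0.4,0.4],"rot":[0,0,0],"hand":1},{"linear":[0,0.5,0.1],"rot":[0,0,0],"hand":1},{"linear":[0,0.3,0],"rot":[0,0,0],"hand":1},{"linear":[0,0,0],"rot":[0,0,0],"hand":1}]'
python3 - <<'E'
from h import *
go(.635,.038,.18,161)
s,P,h=wcloud("w4"); Q=P.reshape(-1,3)
k=(np.hypot(Q[:,0]-.635,Q[:,1]-.038)<.05)
for z0,z1 in[(.047,.058),(.033,.043),(.07,.09)]:
    q=Q[k&(Q[:,2]>z0)&(Q[:,2]<z1)]; print("warm",q[:,2].mean(),encl(q[:,:2]),len(q))
k2=k&(Q[:,2]>.074)&(Q[:,2]<.087); q=Q[k2]; A=np.c_[q[:,:2]-q[:,:2].mean(0),np.ones(len(q))]; print("lid slope",np.linalg.lstsq(A,q[:,2],rcond=None)[0])
E
```

```text
clock: 9.95
tool_pos: [0.6359, 0.1236, 0.2024]
orientation: [-69.7, 89.8, 1.5]
force: [0.2, -0.3, 1.2]
opening: 0.0877
t 9.95 tcp [0.6359 0.1236 0.2024] jaw 161.2 down [ 2.9e-03  1.0e-04 -1.0e+00] open 0.0877 F [ 0.2 -0.3  1.2]
delta units [-0.015 -1.427 -0.374]
rot units [-0.    0.03 -0.04]
warm 0.05106744805656859 (0.6346, 0.0373, 0.0244) 283
warm 0.03730785258099088 (0.6346, 0.037, 0.0336) 1116
warm 0.07906260803644537 (0.6357, 0.0372, 0.0183) 1100
lid slope [ 0.00094863 -0.00645118  0.07910315]
```

View pics/w4.png

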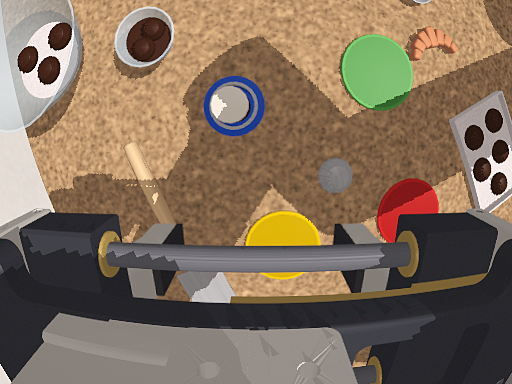

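Jar is inside, upright, lid at (231,103) in the picture, lid centre 1 mm from the warmer's centre. Next the cap.

```bash
python3 -m crank '[{"linear":[-0.1,-0.3,0.1],"rot":[0,0,0],"hand":1},{"linear":[-0.2,-0.5,0],"rot":[0,0,0],"hand":1},{"linear":[-0.25,-0.6,0],"rot":[0,0,0],"hand":1},{"linear":[-0.25,-0.6,0],"rot":[0,0,0],"hand":1},{"linear":[-0.25,-0.6,0],"rot":[0,0,0],"hand":1},{"linear":[-0.25,-0.6,0],"rot":[0,0,0],"hand":1},{"linear":[-0.25,-0.6,0],"rot":[0,0,0],"hand":1},{"linear":[-0.25,-0.6,0],"rot":[0,0,0],"hand":1},{"linear":[-0.25,-0.6,0],"rot":[0,0,0],"hand":1},{"linear":[-0.15,-0.4,0],"rot":[0,0,0],"hand":1},{"linear":[0,0,0],"rot":[0,0,0],"hand":1}]'
python3 - <<'E'
from h import *
go(.474,-.284,.12,161)
s,P,h=wcloud("w5"); Q=P.reshape(-1,3)
k=(np.hypot(Q[:,0]-.474,Q[:,1]+.284)<.06)
q=Q[k&(Q[:,2]>.096)&(Q[:,2]<.108)]; print("cap",q[:,2].mean(),encl(q[:,:2]),q[:,:2].mean(0),len(q))
E
```

```text
clock: 11.38
tool_pos: [0.4887, -0.2247, 0.2077]
orientation: [153.6, 89.7, -135.8]
force: [0.4, -0.2, -0.4]
opening: 0.0877
t 11.38 tcp [ 0.4887 -0.2247  0.2077] jaw 160.6 down [-0.0036 -0.0035 -1.    ] open 0.0877 F [ 0.4 -0.2 -0.4]
delta units [-0.246 -0.988 -1.462]
rot units [ 0.04 -0.04  0.09]
cap 0.10146943321557166 (0.474, -0.2855, 0.0307) [ 0.4738577  -0.28565952] 3652
```

View pics/w5.png

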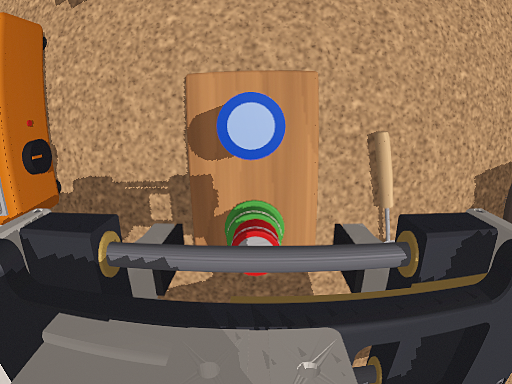

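The cap is clear at (251,126) in the picture, measured at (0.474, -0.2855), top at 0.1015.

```bash
python3 -m crank '[{"linear":[-0.12,-0.5,0],"rot":[0.04,-0.04,0.09],"hand":1},{"linear":[-0.12,-0.5,-0.3],"rot":[0,0,0],"hand":1},{"linear":[0,0,-0.3],"rot":[0,0,0],"hand":1},{"linear":[0,0,-0.3],"rot":[0,0,0],"hand":1}]'
python3 - <<'E'
from h import *
go(.474,-.2855,.07,161)
E
```

```text
clock: 11.92
tool_pos: [0.4748, -0.2855, 0.1542]
orientation: [-84.1, 89.8, -13.0]
force: [0.0, 0.2, -0.2]
opening: 0.0875
t 11.93 tcp [ 0.4748 -0.2855  0.1542] jaw 161.1 down [ 3.7e-03 -9.0e-04 -1.0e+00] open 0.0875 F [ 0.   0.2 -0.2]
delta units [-1.300e-02 -1.000e-03 -1.403e+00]
rot units [ 0.01  0.04 -0.02]
```

```bash
python3 -m crank '[{"linear":[-0.013,0,-0.3],"rot":[0,0.04,0],"hand":1},{"linear":[0,0,-0.4],"rot":[0,0,0],"hand":1},{"linear":[0,0,-0.4],"rot":[0,0,0],"hand":1},{"linear":[0,0,-0.2],"rot":[0,0,0],"hand":1}]'
python3 - <<'E'
from h import *
go(.474,-.2855,.07,161)
E
```

```text
clock: 12.42
tool_pos: [0.4736, -0.2842, 0.0736]
orientation: [160.9, 89.9, -127.9]
force: [0.3, -0.3, 0.7]
opening: 0.0875
t 12.43 tcp [ 0.4736 -0.2842  0.0736] jaw 161.2 down [-6.e-04 -7.e-04 -1.e+00] open 0.0875 F [ 0.3 -0.3  0.7]
delta units [ 0.006 -0.022 -0.06 ]
rot units [ 0.01 -0.01 -0.04]
```

```bash
python3 -m crank '[{"linear":[0.006,-0.022,-0.06],"rot":[0,0,0],"hand":0.75},{"linear":[0,0,0],"rot":[0,0,0],"hand":0.4},{"linear":[0,0,0],"rot":[0,0,0],"hand":0.2},{"linear":[0,0,0],"rot":[0,0,0],"hand":0},{"linear":[0,0,0],"rot":[0,0,0],"hand":0},{"linear":[0,0,0],"rot":[0,0,0],"hand":0}]'
python3 - <<'E'
from h import *
go(.474,-.2855,.07,161)
E
```

```text
clock: 13.18
tool_pos: [0.4752, -0.2856, 0.0718]
orientation: [-112.3, 89.9, -41.1]
force: [0.6, 0.7, -0.9]
opening: 0.0611
t 13.18 tcp [ 0.4752 -0.2856  0.0718] jaw 161.2 down [ 0.0017 -0.0015 -1.    ] open 0.0611 F [ 0.6  0.7 -0.9]
delta units [-0.02   0.001 -0.03 ]
rot units [ 0.02  0.02 -0.05]
```

```bash
python3 -m crank '[{"linear":[0,0,0.2],"rot":[0,0,0],"hand":0},{"linear":[0,0,0.5],"rot":[0,0,0],"hand":0},{"linear":[0,0,0.6],"rot":[0,0,0],"hand":0},{"linear":[0,0,0.6],"rot":[0,0,0],"hand":0},{"linear":[0.1,0.2,0.3],"rot":[0,0,0],"hand":0},{"linear":[0.25,0.5,0],"rot":[0,0,0],"hand":0},{"linear":[0.25,0.5,0],"rot":[0,0,0],"hand":0},{"linear":[0.25,0.5,0],"rot":[0,0,0],"hand":0},{"linear":[0.25,0.5,0],"rot":[0,0,0],"hand":0},{"linear":[0.25,0.5,0],"rot":[0,0,0],"hand":0},{"linear":[0.25,0.5,0],"rot":[0,0,0],"hand":0},{"linear":[0.25,0.5,0],"rot":[0,0,0],"hand":0},{"linear":[0.25,0.5,0],"rot":[0,0,0],"hand":0},{"linear":[0.25,0.4,0],"rot":[0,0,0],"hand":0},{"linear":[0.15,0.2,0],"rot":[0,0,0],"hand":0},{"linear":[0,0,0],"rot":[0,0,0],"hand":0}]'
python3 - <<'E'
from h import *
go(.6347,.0373,.13,161)
E
```

```text
clock: 15.18
tool_pos: [0.6287, 0.0113, 0.2219]
orientation: [-82.8, 89.3, -11.6]
force: [-1.6, -0.8, -0.2]
opening: 0.0614
t 15.18 tcp [0.6287 0.0113 0.2219] jaw 161.2 down [ 0.0119 -0.0024 -0.9999] open 0.0614 F [-1.6 -0.8 -0.2]
delta units [ 0.1    0.433 -1.532]
rot units [ 0.03  0.14 -0.03]
```

```bash
python3 -m crank '[{"linear":[0.06,0.25,-0.3],"rot":[0.03,0.14,0],"hand":0},{"linear":[0.04,0.18,-0.5],"rot":[0,0,0],"hand":0},{"linear":[0,0,-0.4],"rot":[0,0,0],"hand":0},{"linear":[0,0,-0.2],"rot":[0,0,0],"hand":0}]'
python3 - <<'E'
from h import *
go(.6347,.0373,.115,161)
E
```

```text
clock: 15.68
tool_pos: [0.634, 0.0367, 0.1343]
orientation: [83.8, 89.9, 154.8]
force: [0.4, -0.0, -1.0]
opening: 0.0613
t 15.68 tcp [0.634  0.0367 0.1343] jaw 161.0 down [-1.9e-03  9.0e-04 -1.0e+00] open 0.0613 F [ 0.4 -0.  -1. ]
delta units [ 0.012  0.009 -0.322]
rot units [-0.01 -0.02  0.  ]
```

```bash
python3 -m crank '[{"linear":[0.012,0.009,0],"rot":[0,-0.02,0],"hand":0}]'
python3 - <<'E'
from h import *
go(.6347,.0373,.115,161)
s,P,h=cloud("side"); m=mask(h,"blue"); Q=P[m]; k=np.hypot(Q[:,0]-.635,Q[:,1]-.038)<.06; Q=Q[k]
c=Q[Q[:,2]>.11]; w=Q[Q[:,2]<.04]
def fit(p,r): # nominal cylinder: outer wall fit fixed radius
    from scipy.optimize import least_squares
    return least_squares(lambda a:np.hypot(p[:,0]-a[0],p[:,1]-a[1])-r,[.635,.038],loss="soft_l1",f_scale=.001).x.round(4)
cw=c[c[:,2]<.155]; ww=w[w[:,2]<.034]
print("cap",fit(cw,.0305),len(cw),c[:,2].min(),c[:,2].max(),"warm",fit(ww,.0335),len(ww))
cv2.imwrite("pics/s6.png",cv2.resize(s["image"][140:260,180:310,::-1],None,fx=5,fy=5,interpolation=cv2.INTER_CUBIC))
go(.6347,.0373,.115,161)
E
```

```text
clock: 15.8
tool_pos: [0.634, 0.0369, 0.1331]
orientation: [104.7, 89.9, 175.7]
force: [-0.7, 0.5, -1.4]
opening: 0.0611
t 15.8 tcp [0.634  0.0369 0.1331] jaw 161.0 down [-2.4e-03  2.0e-04 -1.0e+00] open 0.0611 F [-0.7  0.5 -1.4]
delta units [ 0.011  0.007 -0.301]
rot units [-0.   -0.03  0.01]
cap [0.6356 0.0374] 295 0.11656610269467749 0.2227241595897047 warm [0.6367 0.0373] 245
t 15.85 tcp [0.6345 0.037  0.1338] jaw 161.0 down [-1.2e-03  4.0e-04 -1.0e+00] open 0.0613 F [ 0.3  0.4 -1. ]
delta units [ 0.004  0.005 -0.313]
rot units [-0.   -0.01  0.01]
```

View pics/s6.png

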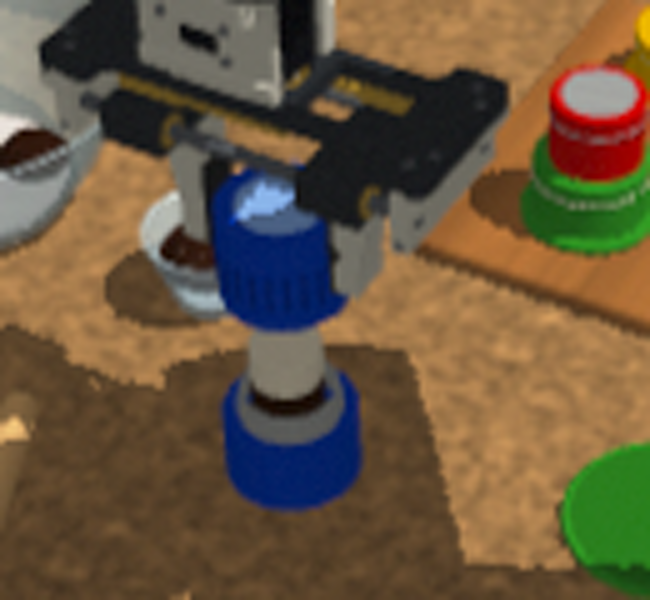

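The cap is above the jar and within about 1 mm of the warmer's axis. Lowering.

```bash
python3 -m crank '[{"linear":[0.01,0.003,-0.25],"rot":[0,-0.02,0],"hand":0},{"linear":[0,0,-0.25],"rot":[0,0,0],"hand":0},{"linear":[0,0,-0.2],"rot":[0,0,0],"hand":0}]'
python3 - <<'E'
from h import *
go(.635,.0371,.058,161)
E
```

```text
clock: 16.23
tool_pos: [0.6366, 0.0373, 0.0919]
orientation: [-51.7, 89.7, 19.2]
force: [-0.4, -0.1, -0.7]
opening: 0.061
t 16.23 tcp [0.6366 0.0373 0.0919] jaw 161.0 down [ 0.0052  0.0018 -1.    ] open 0.061 F [-0.4 -0.1 -0.7]
delta units [-0.027 -0.004 -0.564]
rot units [-0.02  0.06  0.01]
```

```bash
python3 -m crank '[{"linear":[-0.03,-0.004,-0.1],"rot":[-0.02,0.06,0],"hand":0},{"linear":[0,0,-0.12],"rot":[0,0,0],"hand":0}]'
python3 - <<'E'
from h import *
go(.635,.0371,.058,161)
E
```

```text
clock: 16.48
tool_pos: [0.6343, 0.0369, 0.0771]
orientation: [126.4, 89.9, -162.6]
force: [0.5, 0.1, -0.3]
opening: 0.0613
t 16.48 tcp [0.6343 0.0369 0.0771] jaw 161.0 down [-1.5e-03 -5.0e-04 -1.0e+00] open 0.0613 F [ 0.5  0.1 -0.3]
delta units [ 0.011  0.003 -0.318]
rot units [ 0.01 -0.02  0.01]
```

```bash
python3 -m crank '[{"linear":[0.01,0.003,-0.1],"rot":[0,-0.02,0],"hand":0},{"linear":[0,0,-0.08],"rot":[0,0,0],"hand":0}]'
python3 - <<'E'
from h import *
go(.635,.0371,.058,161)
E
```

```text
clock: 16.73
tool_pos: [0.6351, 0.0372, 0.0655]
orientation: [-116.3, 90.0, -45.4]
force: [-0.2, -0.6, -0.5]
opening: 0.0616
t 16.73 tcp [0.6351 0.0372 0.0655] jaw 161.0 down [ 5.e-04 -5.e-04 -1.e+00] open 0.0616 F [-0.2 -0.6 -0.5]
delta units [-0.001 -0.002 -0.125]
rot units [0.01 0.01 0.01]
```

```bash
python3 -m crank '[{"linear":[0,0,-0.06],"rot":[0,0,0],"hand":0},{"linear":[0,0,-0.05],"rot":[0,0,0],"hand":0},{"linear":[0,0,-0.03],"rot":[0,0,0],"hand":0}]'
python3 - <<'E'
from h import *
go(.635,.0371,.058,161)
E
```

```text
clock: 17.1
tool_pos: [0.6353, 0.0372, 0.0567]
orientation: [-99.2, 89.9, -28.2]
force: [-1.3, 0.9, 2.1]
opening: 0.0615
t 17.1 tcp [0.6353 0.0372 0.0567] jaw 161.0 down [ 8.e-04 -4.e-04 -1.e+00] open 0.0615 F [-1.3  0.9  2.1]
delta units [-0.005 -0.002  0.022]
rot units [0.01 0.01 0.01]
```

Near contact. One more small press, then release and withdraw.

```bash
python3 -m crank '[{"linear":[0,0,-0.03],"rot":[0,0,0],"hand":0}]'; python3 -m crank '[{"linear":[0,0,0.01],"rot":[0,0,0],"hand":0.8},{"linear":[0,0,0],"rot":[0,0,0],"hand":1},{"linear":[0,0,0],"rot":[0,0,0],"hand":1},{"linear":[0,0,0.3],"rot":[0,0,0],"hand":1},{"linear":[0,0,0.6],"rot":[0,0,0],"hand":1},{"linear":[0,0.1,0.6],"rot":[0,0,0],"hand":1},{"linear":[0,0.4,0.6],"rot":[0,0,0],"hand":1},{"linear":[0,0.5,0.4],"rot":[0,0,0],"hand":1},{"linear":[0,0.4,0],"rot":[0,0,0],"hand":1},{"linear":[0,0,0],"rot":[0,0,0],"hand":1}]'
python3 - <<'E'
from h import *
go(.635,.0371,.058,161)
s,P,h=wcloud("w7"); Q=P.reshape(-1,3)
def c(n,x,y,r,z0,z1):
    k=(np.hypot(Q[:,0]-x,Q[:,1]-y)<r)&(Q[:,2]>z0)&(Q[:,2]<z1); q=Q[k]
    print(n,q[:,2].mean().round(4),encl(q[:,:2]),len(q))
c("cap",.635,.037,.05,.08,.1); c("warm",.635,.037,.05,.03,.042)
for n,x,y in(("yc",.637,.225),("gc",.452,.045),("rc",.456,.24)):
    cc={"yc":"yellow","gc":"green","rc":"red"}[n]; q=P[mask(h,cc)&np.isfinite(P[...,2])]; q=q[np.hypot(q[:,0]-x,q[:,1]-y)<.07]
    print(n,len(q),encl(q[:,:2]) if len(q)>20 else"", np.median(q[:,2]))
E
```

```text
clock: 17.23
tool_pos: [0.6354, 0.0373, 0.0565]
orientation: [-102.6, 89.9, -31.6]
force: [-8.2, 2.6, 21.9]
opening: 0.0612
clock: 18.48
tool_pos: [0.6358, 0.123, 0.2197]
orientation: [-63.4, 89.6, 7.5]
force: [-0.6, 0.6, -0.4]
opening: 0.0876
t 18.48 tcp [0.6358 0.123  0.2197] jaw 161.0 down [ 6.8e-03  9.0e-04 -1.0e+00] open 0.0876 F [-0.6  0.6 -0.4]
delta units [-0.013 -1.431 -2.696]
rot units [-0.01  0.08  0.01]
cap 0.0874 (0.6351, 0.0372, 0.0309) 3030
warm 0.037 (0.6216, 0.0472, 0.0283) 103
yc 2302 (0.6248, 0.2212, 0.0604) 0.004441691623365968
gc 496 (0.4503, 0.0446, 0.0513) 0.004083296131522363
rc 1903 (0.4542, 0.24, 0.0515) 0.004567359038268465
```

View pics/w7.png

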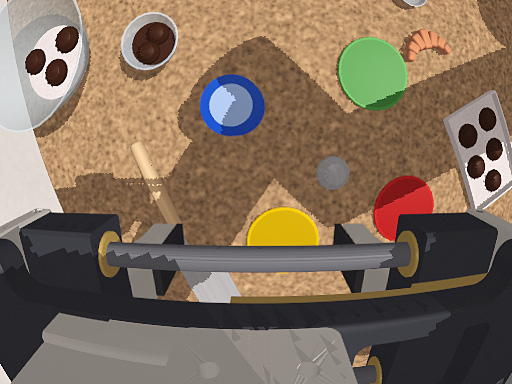

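The cap is seated: top at 0.0874, centred at (0.635, 0.037). Next the red tin.

```bash
python3 -m crank '[{"linear":[-0.2,-0.3,0],"rot":[0,0.08,0],"hand":1},{"linear":[-0.25,-0.55,0],"rot":[0,0,0],"hand":1},{"linear":[-0.25,-0.55,-0.1],"rot":[0,0,0],"hand":1},{"linear":[-0.25,-0.55,-0.1],"rot":[0,0,0],"hand":1},{"linear":[-0.25,-0.55,-0.1],"rot":[0,0,0],"hand":1},{"linear":[-0.25,-0.55,0],"rot":[0,0,0],"hand":1},{"linear":[-0.2,-0.55,0],"rot":[0,0,0],"hand":1},{"linear":[-0.1,-0.2,0],"rot":[0,0,0],"hand":1},{"linear":[0,0,0],"rot":[0,0,0],"hand":1}]'
python3 - <<'E'
from h import *
s,P,h=wcloud("w8"); Q=P.reshape(-1,3)
def c(n,x,y,r,z0,z1):
    k=(np.hypot(Q[:,0]-x,Q[:,1]-y)<r)&(Q[:,2]>z0)&(Q[:,2]<z1); q=Q[k]
    print(n,q[:,2].mean().round(4),encl(q[:,:2]),len(q))
c("tin",.515,-.162,.05,.085,.1); c("green",.515,-.162,.06,.045,.058);c("yellow",.474,-.285,.06,.045,.058)
go(.515,-.164,.07,161)
E
```

```text
clock: 19.65
tool_pos: [0.5166, -0.123, 0.1963]
orientation: [118.6, 89.2, -170.9]
force: [-0.2, -0.6, 1.2]
opening: 0.0875
tin 0.0915 (0.5133, -0.1636, 0.0263) 2599
green 0.051 (0.5151, -0.1633, 0.0323) 370
yellow 0.0511 (0.474, -0.286, 0.0322) 2739
t 19.7 tcp [ 0.5169 -0.1225  0.1962] jaw 160.5 down [-0.0131 -0.0021 -0.9999] open 0.0877 F [-0.4  0.1 -0.3]
delta units [-0.031 -0.692 -2.104]
rot units [ 0.02 -0.15  0.1 ]
```

View pics/w8.png

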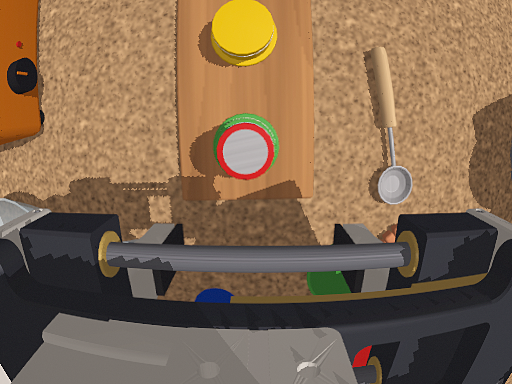

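Red tin at (245,150) in the picture, measured at (0.5135, -0.1636), top 0.0915. The yellow pot's lid is clear at (243,30).

```bash
python3 -m crank '[{"linear":[-0.05,-0.35,-0.1],"rot":[0.02,-0.15,0.1],"hand":1},{"linear":[0,-0.33,-0.3],"rot":[0,0,0],"hand":1},{"linear":[0,0,-0.5],"rot":[0,0,0],"hand":1},{"linear":[0,0,-0.4],"rot":[0,0,0],"hand":1}]'
python3 - <<'E'
from h import *
go(.5135,-.1636,.063,161)
E
```

```text
clock: 20.2
tool_pos: [0.5166, -0.1622, 0.1181]
orientation: [-75.1, 89.7, -3.9]
force: [-0.8, -0.3, -0.2]
opening: 0.0879
t 20.2 tcp [ 0.5166 -0.1622  0.1181] jaw 161.2 down [ 5.3e-03 -4.0e-04 -1.0e+00] open 0.0879 F [-0.8 -0.3 -0.2]
delta units [-0.052 -0.024 -0.918]
rot units [ 0.    0.06 -0.04]
```

```bash
python3 -m crank '[{"linear":[-0.052,-0.024,-0.3],"rot":[0,0.06,0],"hand":1},{"linear":[0,0,-0.3],"rot":[0,0,0],"hand":1},{"linear":[0,0,-0.25],"rot":[0,0,0],"hand":1}]'
python3 - <<'E'
from h import *
go(.5135,-.1636,.063,161)
E
```

```text
clock: 20.58
tool_pos: [0.514, -0.1616, 0.064]
orientation: [118.3, 89.9, -170.3]
force: [-0.2, -0.0, 1.4]
opening: 0.0874
t 20.57 tcp [ 0.514  -0.1616  0.064 ] jaw 161.4 down [-1.9e-03 -3.0e-04 -1.0e+00] open 0.0874 F [-0.2 -0.   1.4]
delta units [-0.009 -0.034 -0.017]
rot units [ 0.   -0.02 -0.07]
```

```bash
python3 -m crank '[{"linear":[-0.009,-0.034,0],"rot":[0,0,0],"hand":0.7},{"linear":[0,0,0],"rot":[0,0,0],"hand":0.4},{"linear":[0,0,0],"rot":[0,0,0],"hand":0.2},{"linear":[0,0,0],"rot":[0,0,0],"hand":0},{"linear":[0,0,0],"rot":[0,0,0],"hand":0},{"linear":[0,0,0],"rot":[0,0,0],"hand":0},{"linear":[0,0,0],"rot":[0,0,0],"hand":0}]'
python3 - <<'E'
from h import *
go(.457,.241,.1,161)
E
```

```text
clock: 21.45
tool_pos: [0.5143, -0.1631, 0.0649]
orientation: [132.2, 89.9, -156.4]
force: [0.4, -0.8, -1.1]
opening: 0.0515
t 21.45 tcp [ 0.5143 -0.1631  0.0649] jaw 161.4 down [-9.e-04 -4.e-04 -1.e+00] open 0.0515 F [ 0.4 -0.8 -1.1]
delta units [-0.955  6.735  0.585]
rot units [ 0.   -0.01 -0.08]
```

```bash
python3 -m crank '[{"linear":[0,0,0.2],"rot":[0,0,0],"hand":0},{"linear":[0,0,0.5],"rot":[0,0,0],"hand":0},{"linear":[0,0,0.6],"rot":[0,0,0],"hand":0},{"linear":[0,0.1,0.4],"rot":[0,0,0],"hand":0},{"linear":[-0.05,0.3,0],"rot":[0,0,0],"hand":0},{"linear":[-0.08,0.55,0],"rot":[0,0,0],"hand":0},{"linear":[-0.08,0.6,0],"rot":[0,0,0],"hand":0},{"linear":[-0.08,0.6,0],"rot":[0,0,0],"hand":0},{"linear":[-0.08,0.6,0],"rot":[0,0,0],"hand":0},{"linear":[-0.08,0.6,0],"rot":[0,0,0],"hand":0},{"linear":[-0.08,0.6,0],"rot":[0,0,0],"hand":0},{"linear":[-0.08,0.6,0],"rot":[0,0,0],"hand":0},{"linear":[-0.08,0.6,0],"rot":[0,0,0],"hand":0},{"linear":[-0.08,0.6,0],"rot":[0,0,0],"hand":0},{"linear":[-0.08,0.5,0],"rot":[0,0,0],"hand":0},{"linear":[-0.05,0.3,0],"rot":[0,0,0],"hand":0},{"linear":[0,0,0],"rot":[0,0,0],"hand":0}]'
python3 - <<'E'
from h import *
go(.456,.241,.018,161)
E
```

```text
clock: 23.58
tool_pos: [0.447, 0.245, 0.167]
orientation: [126.6, 89.4, -162.0]
force: [-0.9, -0.9, -0.9]
opening: 0.0513
t 23.57 tcp [0.447 0.245 0.167] jaw 161.4 down [-0.0092 -0.003  -1.    ] open 0.0513 F [-0.9 -0.9 -0.9]
delta units [ 0.15  -0.067 -2.484]
rot units [ 0.03 -0.11 -0.09]
```

```bash
python3 -m crank '[{"linear":[0.15,-0.067,-0.2],"rot":[0.03,-0.11,0],"hand":0},{"linear":[0,0,-0.5],"rot":[0,0,0],"hand":0},{"linear":[0,0,-0.5],"rot":[0,0,0],"hand":0},{"linear":[0,0,-0.4],"rot":[0,0,0],"hand":0},{"linear":[0,0,-0.3],"rot":[0,0,0],"hand":0},{"linear":[0,0,-0.15],"rot":[0,0,0],"hand":0}]'
python3 - <<'E'
from h import *
go(.456,.241,.018,161)
E
```

```text
clock: 24.32
tool_pos: [0.4555, 0.2362, 0.0409]
orientation: [-122.5, 90.0, -51.3]
force: [0.1, -0.5, -1.4]
opening: 0.0515
t 24.32 tcp [0.4555 0.2362 0.0409] jaw 161.2 down [ 4.e-04 -5.e-04 -1.e+00] open 0.0515 F [ 0.1 -0.5 -1.4]
delta units [ 0.009  0.079 -0.381]
rot units [ 0.01  0.   -0.05]
```

```bash
python3 -m crank '[{"linear":[0.009,0.07,-0.15],"rot":[0,0,0],"hand":0},{"linear":[0,0,-0.12],"rot":[0,0,0],"hand":0},{"linear":[0,0,-0.06],"rot":[0,0,0],"hand":0},{"linear":[0,0,-0.04],"rot":[0,0,0],"hand":0}]'
python3 - <<'E'
from h import *
go(.456,.241,.018,161)
E
```

```text
clock: 24.82
tool_pos: [0.4567, 0.2406, 0.0182]
orientation: [-61.3, 89.9, 10.0]
force: [-0.4, -0.4, -1.3]
opening: 0.0511
t 24.82 tcp [0.4567 0.2406 0.0182] jaw 161.2 down [ 1.4e-03  2.0e-04 -1.0e+00] open 0.0511 F [-0.4 -0.4 -1.3]
delta units [-0.011  0.006 -0.004]
rot units [-0.    0.02 -0.04]
```

```bash
python3 -m crank '[{"linear":[0,0,-0.03],"rot":[0,0,0],"hand":0}]';python3 -m crank '[{"linear":[0,0,-0.02],"rot":[0,0,0],"hand":0}]'
```

```text
clock: 24.95
tool_pos: [0.4568, 0.2407, 0.0174]
orientation: [-68.7, 89.9, 2.6]
force: [-8.9, -2.0, 26.1]
opening: 0.0516
clock: 25.08
tool_pos: [0.4568, 0.2407, 0.0174]
orientation: [-65.9, 89.9, 5.4]
force: [-4.9, -1.6, 14.6]
opening: 0.0514
```

```bash
python3 -m crank '[{"linear":[0,0,0.015],"rot":[0,0,0],"hand":0.8},{"linear":[0,0,0],"rot":[0,0,0],"hand":1},{"linear":[0,0,0],"rot":[0,0,0],"hand":1},{"linear":[0,0,0.3],"rot":[0,0,0],"hand":1},{"linear":[0,0,0.6],"rot":[0,0,0],"hand":1},{"linear":[0,0,0.6],"rot":[0,0,0],"hand":1},{"linear":[0,-0.2,0.6],"rot":[0,0,0],"hand":1},{"linear":[0.03,-0.5,0.4],"rot":[0,0,0],"hand":1},{"linear":[0.03,-0.7,0],"rot":[0,0,0],"hand":1},{"linear":[0.03,-0.7,0],"rot":[0,0,0],"hand":1},{"linear":[0.03,-0.7,0],"rot":[0,0,0],"hand":1},{"linear":[0.03,-0.7,0],"rot":[0,0,0],"hand":1},{"linear":[0.03,-0.7,0],"rot":[0,0,0],"hand":1},{"linear":[0.03,-0.7,0],"rot":[0,0,0],"hand":1},{"linear":[0.03,-0.7,0],"rot":[0,0,0],"hand":1},{"linear":[0.03,-0.7,0],"rot":[0,0,0],"hand":1},{"linear":[0.03,-0.7,0],"rot":[0,0,0],"hand":1},{"linear":[0.03,-0.5,0],"rot":[0,0,0],"hand":1},{"linear":[0,-0.2,0],"rot":[0,0,0],"hand":1},{"linear":[0,0,0],"rot":[0,0,0],"hand":1}]'
python3 - <<'E'
from h import *
go(.474,-.286,.03,161)
s,P,h=wcloud("w9"); Q=P.reshape(-1,3)
def c(n,x,y,r,z0,z1):
    k=(np.hypot(Q[:,0]-x,Q[:,1]-y)<r)&(Q[:,2]>z0)&(Q[:,2]<z1); q=Q[k]
    if len(q): print(n,q[:,2].mean().round(4),encl(q[:,:2]),len(q))
c("green",.515,-.162,.06,.045,.058);c("yellow",.474,-.285,.06,.045,.058)
s,P,h=cloud("top"); Q=P.reshape(-1,3); c("tin top",.456,.24,.05,.035,.055); c("cap top",.635,.037,.05,.08,.095)
cv2.imwrite("pics/t9.png",s["image"][:,:,::-1])
E
```

```text
clock: 27.58
tool_pos: [0.4756, -0.235, 0.1731]
orientation: [-54.0, 89.7, 17.4]
force: [0.1, 0.4, -0.8]
opening: 0.0873
t 27.57 tcp [ 0.4756 -0.235   0.1731] jaw 161.4 down [ 0.0053  0.0017 -1.    ] open 0.0873 F [ 0.1  0.4 -0.8]
delta units [-0.027 -0.85  -2.384]
rot units [-0.02  0.06 -0.08]
green 0.051 (0.5147, -0.1635, 0.0322) 1024
yellow 0.0512 (0.4737, -0.2862, 0.0321) 3507
tin top 0.0445 (0.457, 0.2394, 0.0265) 462
cap top 0.088 (0.6358, 0.0369, 0.0307) 665
```

View pics/t9.png

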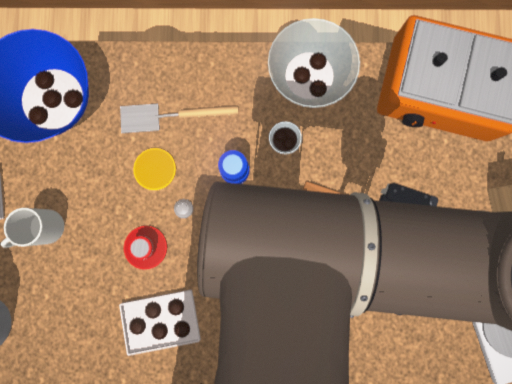

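Red tin is on its coaster, within 1 mm of centre. Now the yellow pot at (0.4738, -0.2862).

```bash
python3 -m crank '[{"linear":[-0.015,-0.45,0],"rot":[-0.02,0.06,0],"hand":1},{"linear":[-0.015,-0.4,-0.3],"rot":[0,0,0],"hand":1},{"linear":[0,0,-0.5],"rot":[0,0,0],"hand":1},{"linear":[0,0,-0.5],"rot":[0,0,0],"hand":1},{"linear":[0,0,-0.2],"rot":[0,0,0],"hand":1}]'
python3 - <<'E'
from h import *
go(.4738,-.2862,.027,161)
E
```

```text
clock: 28.3
tool_pos: [0.4766, -0.2815, 0.0836]
orientation: [-81.0, 89.6, -9.1]
force: [0.3, 0.9, 0.1]
opening: 0.0879
t 28.3 tcp [ 0.4766 -0.2815  0.0836] jaw 161.9 down [ 0.006 -0.001 -1.   ] open 0.0879 F [0.3 0.9 0.1]
delta units [-0.046 -0.079 -0.944]
rot units [ 0.01  0.07 -0.18]
```

```bash
python3 -m crank '[{"linear":[-0.046,-0.079,-0.1],"rot":[0.01,0.07,-0.18],"hand":1},{"linear":[0,0,-0.3],"rot":[0,0,0],"hand":1},{"linear":[0,0,-0.3],"rot":[0,0,0],"hand":1}]'
python3 - <<'E'
from h import *
go(.4738,-.2862,.027,161)
E
```

```text
clock: 28.68
tool_pos: [0.4763, -0.2859, 0.0435]
orientation: [-94.9, 89.8, -23.9]
force: [-0.2, 0.6, 0.3]
opening: 0.0875
t 28.68 tcp [ 0.4763 -0.2859  0.0435] jaw 161.1 down [ 0.0038 -0.0017 -1.    ] open 0.0875 F [-0.2  0.6  0.3]
delta units [-0.041 -0.004 -0.275]
rot units [ 0.02  0.04 -0.02]
```

```bash
python3 -m crank '[{"linear":[-0.041,-0.004,-0.1],"rot":[0.02,0.04,0],"hand":1},{"linear":[0,0,-0.15],"rot":[0,0,0],"hand":1}]'
python3 - <<'E'
from h import *
go(.4738,-.2862,.027,161)
E
```

```text
clock: 28.92
tool_pos: [0.4746, -0.2863, 0.0291]
orientation: [-86.5, 89.9, -15.4]
force: [0.1, -0.2, -0.5]
opening: 0.0878
t 28.93 tcp [ 0.4746 -0.2863  0.0291] jaw 161.1 down [ 1.4e-03 -4.0e-04 -1.0e+00] open 0.0878 F [ 0.1 -0.2 -0.5]
delta units [-0.013  0.002 -0.036]
rot units [ 0.    0.02 -0.02]
```

```bash
python3 -m crank '[{"linear":[-0.013,0.002,-0.03],"rot":[0,0.01,0],"hand":0.8},{"linear":[0,0,0],"rot":[0,0,0],"hand":0.5},{"linear":[0,0,0],"rot":[0,0,0],"hand":0.2},{"linear":[0,0,0],"rot":[0,0,0],"hand":0},{"linear":[0,0,0],"rot":[0,0,0],"hand":0},{"linear":[0,0,0],"rot":[0,0,0],"hand":0}]'
python3 - <<'E'
from h import *
go(.637,.225,.1,161)
E
```

```text
clock: 29.68
tool_pos: [0.4741, -0.2863, 0.0281]
orientation: [-92.9, 89.9, -21.8]
force: [-0.1, -0.7, -1.9]
opening: 0.0636
t 29.68 tcp [ 0.4741 -0.2863  0.0281] jaw 161.1 down [ 1.4e-03 -6.0e-04 -1.0e+00] open 0.0636 F [-0.1 -0.7 -1.9]
delta units [2.714 8.522 1.198]
rot units [ 0.01  0.02 -0.01]
```

```bash
python3 -m crank '[{"linear":[0,0,0.2],"rot":[0,0,0],"hand":0},{"linear":[0,0,0.5],"rot":[0,0,0],"hand":0},{"linear":[0,0,0.7],"rot":[0,0,0],"hand":0},{"linear":[0,0,0.7],"rot":[0,0,0],"hand":0},{"linear":[0.05,0.15,0.5],"rot":[0,0,0],"hand":0},{"linear":[0.15,0.45,0],"rot":[0,0,0],"hand":0},{"linear":[0.2,0.6,0],"rot":[0,0,0],"hand":0},{"linear":[0.2,0.6,0],"rot":[0,0,0],"hand":0},{"linear":[0.2,0.6,0],"rot":[0,0,0],"hand":0},{"linear":[0.2,0.6,0],"rot":[0,0,0],"hand":0},{"linear":[0.2,0.6,0],"rot":[0,0,0],"hand":0},{"linear":[0.2,0.6,0],"rot":[0,0,0],"hand":0},{"linear":[0.2,0.6,0],"rot":[0,0,0],"hand":0},{"linear":[0.2,0.6,0],"rot":[0,0,0],"hand":0},{"linear":[0.2,0.6,0],"rot":[0,0,0],"hand":0},{"linear":[0.2,0.6,0],"rot":[0,0,0],"hand":0},{"linear":[0.2,0.6,0],"rot":[0,0,0],"hand":0},{"linear":[0.2,0.6,0],"rot":[0,0,0],"hand":0},{"linear":[0.1,0.3,0],"rot":[0,0,0],"hand":0},{"linear":[0,0,0],"rot":[0,0,0],"hand":0}]'
python3 - <<'E'
from h import *
go(.637,.2252,.0211,161)
E
```

```text
clock: 32.17
tool_pos: [0.6366, 0.2151, 0.2069]
orientation: [-67.2, 89.2, 3.8]
force: [1.0, -0.5, -1.0]
opening: 0.0636
t 32.17 tcp [0.6366 0.2151 0.2069] jaw 161.0 down [ 1.330e-02  9.000e-04 -9.999e-01] open 0.0636 F [ 1.  -0.5 -1. ]
delta units [ 0.006  0.168 -3.096]
rot units [-0.01  0.15  0.  ]
```

```bash
python3 -m crank '[{"linear":[0.006,0.168,-0.2],"rot":[0,0.15,0],"hand":0},{"linear":[0,0,-0.5],"rot":[0,0,0],"hand":0},{"linear":[0,0,-0.5],"rot":[0,0,0],"hand":0},{"linear":[0,0,-0.5],"rot":[0,0,0],"hand":0},{"linear":[0,0,-0.5],"rot":[0,0,0],"hand":0},{"linear":[0,0,-0.3],"rot":[0,0,0],"hand":0},{"linear":[0,0,-0.1],"rot":[0,0,0],"hand":0}]'
python3 - <<'E'
from h import *
go(.637,.2252,.0211,161)
E
```

```text
clock: 33.05
tool_pos: [0.6352, 0.2211, 0.0452]
orientation: [90.8, 89.8, 161.5]
force: [-0.0, 0.6, -1.0]
opening: 0.0636
t 33.05 tcp [0.6352 0.2211 0.0452] jaw 160.7 down [-0.0035  0.0012 -1.    ] open 0.0636 F [-0.   0.6 -1. ]
delta units [ 0.03   0.068 -0.402]
rot units [-0.01 -0.04  0.07]
```

```bash
python3 -m crank '[{"linear":[0.03,0.068,-0.15],"rot":[-0.01,-0.04,0],"hand":0},{"linear":[0,0,-0.12],"rot":[0,0,0],"hand":0},{"linear":[0,0,-0.06],"rot":[0,0,0],"hand":0}]'
python3 - <<'E'
from h import *
go(.637,.2252,.0211,161)
E
```

```text
clock: 33.42
tool_pos: [0.6384, 0.2261, 0.0262]
orientation: [-40.1, 89.8, 30.6]
force: [0.4, 0.5, -1.4]
opening: 0.0635
t 33.42 tcp [0.6384 0.2261 0.0262] jaw 160.7 down [ 0.0029  0.0017 -1.    ] open 0.0635 F [ 0.4  0.5 -1.4]
delta units [-0.023 -0.015 -0.084]
rot units [-0.02  0.03  0.07]
```

```bash
python3 -m crank '[{"linear":[-0.02,-0.015,-0.05],"rot":[-0.02,0.03,0],"hand":0},{"linear":[0,0,-0.04],"rot":[0,0,0],"hand":0}]'; python3 -m crank '[{"linear":[0,0,-0.03],"rot":[0,0,0],"hand":0}]'
```

```text
clock: 33.67
tool_pos: [0.6375, 0.2254, 0.0211]
orientation: [-48.2, 89.9, 22.5]
force: [-0.2, -0.4, -2.0]
opening: 0.0633
clock: 33.8
tool_pos: [0.6375, 0.2255, 0.0209]
orientation: [-58.2, 89.9, 12.5]
force: [-8.4, -0.5, 18.6]
opening: 0.0635
```

```bash
python3 -m crank '[{"linear":[0,0,0.01],"rot":[0,0,0],"hand":0.9},{"linear":[0,0,0],"rot":[0,0,0],"hand":1},{"linear":[0,0,0],"rot":[0,0,0],"hand":1},{"linear":[0,0,0.3],"rot":[0,0,0],"hand":1},{"linear":[0,0,0.6],"rot":[0,0,0],"hand":1},{"linear":[0,0,0.6],"rot":[0,0,0],"hand":1},{"linear":[0,-0.1,0.6],"rot":[0,0,0],"hand":1},{"linear":[-0.1,-0.3,0.5],"rot":[0,0,0],"hand":1},{"linear":[-0.2,-0.6,0],"rot":[0,0,0],"hand":1},{"linear":[-0.2,-0.6,0],"rot":[0,0,0],"hand":1},{"linear":[-0.2,-0.6,0],"rot":[0,0,0],"hand":1},{"linear":[-0.2,-0.6,0],"rot":[0,0,0],"hand":1},{"linear":[-0.2,-0.6,0],"rot":[0,0,0],"hand":1},{"linear":[-0.2,-0.6,0],"rot":[0,0,0],"hand":1},{"linear":[-0.2,-0.6,0],"rot":[0,0,0],"hand":1},{"linear":[-0.2,-0.6,0],"rot":[0,0,0],"hand":1},{"linear":[-0.15,-0.5,0],"rot":[0,0,0],"hand":1},{"linear":[-0.1,-0.3,0],"rot":[0,0,0],"hand":1},{"linear":[0,0,0],"rot":[0,0,0],"hand":1}]'
python3 - <<'E'
from h import *
s,P,h=wcloud("w10"); Q=P.reshape(-1,3)
def c(n,x,y,r,z0,z1):
    k=(np.hypot(Q[:,0]-x,Q[:,1]-y)<r)&(Q[:,2]>z0)&(Q[:,2]<z1); q=Q[k]
    if len(q): print(n,q[:,2].mean().round(4),encl(q[:,:2]),len(q))
c("green",.515,-.162,.06,.045,.058)
s,P,h=cloud("top"); Q=P.reshape(-1,3); c("yellow pot top",.637,.225,.045,.036,.055);c("cap top",.635,.037,.05,.08,.095)
go(.515,-.1635,.027,161)
E
```

```text
clock: 36.17
tool_pos: [0.5193, -0.1449, 0.2048]
orientation: [-60.4, 88.6, 10.5]
force: [0.2, 0.3, -0.9]
opening: 0.0878
green 0.0513 (0.5149, -0.1629, 0.0323) 2770
yellow pot top 0.0444 (0.6385, 0.2253, 0.0327) 661
cap top 0.088 (0.636, 0.0369, 0.0304) 585
t 36.27 tcp [ 0.5198 -0.1439  0.2046] jaw 161.0 down [ 0.0246  0.0047 -0.9997] open 0.0879 F [ 0.3 -0.  -0.1]
delta units [-0.08  -0.326 -2.96 ]
rot units [-0.05  0.28  0.01]
```

View pics/w10.png

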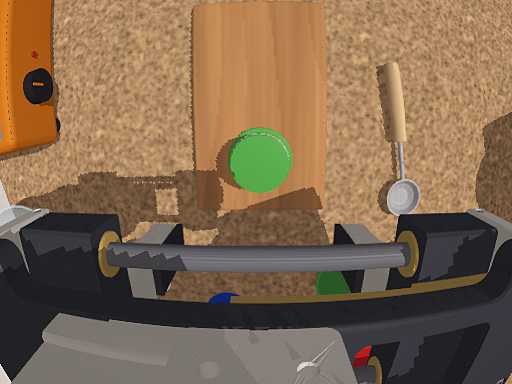

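Yellow pot is about 2 mm from its coaster's centre. The green pot is alone at (260,160) in the wrist picture.

```bash
python3 -m crank '[{"linear":[-0.08,-0.32,-0.3],"rot":[-0.05,0.28,0],"hand":1},{"linear":[0,0,-0.5],"rot":[0,0,0],"hand":1},{"linear":[0,0,-0.6],"rot":[0,0,0],"hand":1},{"linear":[0,0,-0.5],"rot":[0,0,0],"hand":1},{"linear":[0,0,-0.2],"rot":[0,0,0],"hand":1}]'
python3 - <<'E'
from h import *
go(.515,-.1632,.027,161)
E
```

```text
clock: 36.9
tool_pos: [0.5149, -0.163, 0.0724]
orientation: [112.2, 89.8, -176.5]
force: [-0.1, -0.7, 0.6]
opening: 0.0878
t 36.9 tcp [ 0.5149 -0.163   0.0724] jaw 161.2 down [-4.3e-03 -3.0e-04 -1.0e+00] open 0.0878 F [-0.1 -0.7  0.6]
delta units [ 0.001 -0.003 -0.757]
rot units [ 0.   -0.05 -0.05]
```

```bash
python3 -m crank '[{"linear":[0,0,-0.3],"rot":[0,-0.05,0],"hand":1},{"linear":[0,0,-0.25],"rot":[0,0,0],"hand":1},{"linear":[0,0,-0.15],"rot":[0,0,0],"hand":1}]'
python3 - <<'E'
from h import *
go(.515,-.1632,.027,161)
E
```

```text
clock: 37.28
tool_pos: [0.5156, -0.1631, 0.0283]
orientation: [141.6, 89.9, -147.1]
force: [0.6, 0.3, 0.2]
opening: 0.0876
t 37.27 tcp [ 0.5156 -0.1631  0.0283] jaw 161.3 down [-1.4e-03 -9.0e-04 -1.0e+00] open 0.0876 F [0.6 0.3 0.2]
delta units [-0.01  -0.002 -0.022]
rot units [ 0.01 -0.02 -0.06]
```

```bash
python3 -m crank '[{"linear":[-0.01,0,-0.02],"rot":[0,0,0],"hand":0.8},{"linear":[0,0,0],"rot":[0,0,0],"hand":0.5},{"linear":[0,0,0],"rot":[0,0,0],"hand":0.2},{"linear":[0,0,0],"rot":[0,0,0],"hand":0},{"linear":[0,0,0],"rot":[0,0,0],"hand":0},{"linear":[0,0,0],"rot":[0,0,0],"hand":0}]'
python3 - <<'E'
from h import *
go(.452,.046,.1,161)
E
```

```text
clock: 38.02
tool_pos: [0.5159, -0.1631, 0.0284]
orientation: [-131.7, 89.9, -60.3]
force: [-0.5, -0.1, -0.2]
opening: 0.0635
t 38.02 tcp [ 0.5159 -0.1631  0.0284] jaw 161.3 down [ 5.e-04 -9.e-04 -1.e+00] open 0.0635 F [-0.5 -0.1 -0.2]
delta units [-1.065  3.485  1.193]
rot units [ 0.01  0.01 -0.07]
```

```bash
python3 -m crank '[{"linear":[0,0,0.2],"rot":[0,0,0],"hand":0},{"linear":[0,0,0.5],"rot":[0,0,0],"hand":0},{"linear":[0,0,0.5],"rot":[0,0,0],"hand":0},{"linear":[0,0.1,0.3],"rot":[0,0,0],"hand":0},{"linear":[-0.1,0.3,0],"rot":[0,0,0],"hand":0},{"linear":[-0.15,0.5,0],"rot":[0,0,0],"hand":0},{"linear":[-0.15,0.5,0],"rot":[0,0,0],"hand":0},{"linear":[-0.15,0.5,0],"rot":[0,0,0],"hand":0},{"linear":[-0.15,0.5,0],"rot":[0,0,0],"hand":0},{"linear":[-0.15,0.5,0],"rot":[0,0,0],"hand":0},{"linear":[-0.15,0.45,0],"rot":[0,0,0],"hand":0},{"linear":[-0.05,0.2,0],"rot":[0,0,0],"hand":0},{"linear":[0,0,0],"rot":[0,0,0],"hand":0}]'
python3 - <<'E'
from h import *
go(.452,.046,.0214,161)
E
```

```text
clock: 39.65
tool_pos: [0.4438, 0.0586, 0.1216]
orientation: [127.6, 89.8, -161.0]
force: [0.5, 0.0, -1.5]
opening: 0.0637
t 39.65 tcp [0.4438 0.0586 0.1216] jaw 161.4 down [-0.0028 -0.001  -1.    ] open 0.0637 F [ 0.5  0.  -1.5]
delta units [ 0.137 -0.211 -1.67 ]
rot units [ 0.01 -0.03 -0.07]
```

```bash
python3 -m crank '[{"linear":[0.137,-0.211,-0.2],"rot":[0.01,-0.03,0],"hand":0},{"linear":[0,0,-0.4],"rot":[0,0,0],"hand":0},{"linear":[0,0,-0.4],"rot":[0,0,0],"hand":0},{"linear":[0,0,-0.2],"rot":[0,0,0],"hand":0},{"linear":[0,0,-0.1],"rot":[0,0,0],"hand":0}]'
python3 - <<'E'
from h import *
go(.452,.046,.0214,161)
E
```

```text
clock: 40.28
tool_pos: [0.4533, 0.0408, 0.0394]
orientation: [166.9, 90.0, -121.9]
force: [0.8, -0.2, -1.5]
opening: 0.0636
t 40.27 tcp [0.4533 0.0408 0.0394] jaw 161.2 down [-4.e-04 -7.e-04 -1.e+00] open 0.0636 F [ 0.8 -0.2 -1.5]
delta units [-0.022  0.087 -0.3  ]
rot units [ 0.01 -0.01 -0.03]
```

```bash
python3 -m crank '[{"linear":[-0.022,0.08,-0.12],"rot":[0,0,0],"hand":0},{"linear":[0,0,-0.1],"rot":[0,0,0],"hand":0},{"linear":[0,0,-0.05],"rot":[0,0,0],"hand":0}]'
python3 - <<'E'
from h import *
go(.452,.046,.0214,161)
E
```

```text
clock: 40.65
tool_pos: [0.4528, 0.0458, 0.0228]
orientation: [-87.9, 90.0, -16.7]
force: [-0.3, -0.2, -1.9]
opening: 0.0632
t 40.65 tcp [0.4528 0.0458 0.0228] jaw 161.1 down [ 8.e-04 -2.e-04 -1.e+00] open 0.0632 F [-0.3 -0.2 -1.9]
delta units [-0.013  0.003 -0.024]
rot units [ 0.    0.01 -0.03]
```

```bash
python3 -m crank '[{"linear":[-0.01,0,-0.03],"rot":[0,0,0],"hand":0},{"linear":[0,0,-0.03],"rot":[0,0,0],"hand":0}]'
```

```text
clock: 40.9
tool_pos: [0.4523, 0.0461, 0.0204]
orientation: [-90.1, 89.9, -18.9]
force: [-13.1, 2.3, 37.3]
opening: 0.0633
```

Contact. Release, withdraw to where the cameras have a clear view, and check everything.

```bash
python3 -m crank '[{"linear":[0,0,0.02],"rot":[0,0,0],"hand":0.9},{"linear":[0,0,0],"rot":[0,0,0],"hand":1},{"linear":[0,0,0],"rot":[0,0,0],"hand":1},{"linear":[0,0,0.3],"rot":[0,0,0],"hand":1},{"linear":[0,0,0.6],"rot":[0,0,0],"hand":1},{"linear":[0,0,0.6],"rot":[0,0,0],"hand":1},{"linear":[0,-0.2,0.6],"rot":[0,0,0],"hand":1},{"linear":[0,-0.4,0.3],"rot":[0,0,0],"hand":1},{"linear":[0,-0.6,0],"rot":[0,0,0],"hand":1},{"linear":[0,-0.6,0],"rot":[0,0,0],"hand":1},{"linear":[0,-0.6,0],"rot":[0,0,0],"hand":1},{"linear":[0,-0.6,0],"rot":[0,0,0],"hand":1},{"linear":[0,-0.6,0],"rot":[0,0,0],"hand":1},{"linear":[0,-0.6,0],"rot":[0,0,0],"hand":1},{"linear":[0,-0.6,0],"rot":[0,0,0],"hand":1},{"linear":[0,-0.5,0],"rot":[0,0,0],"hand":1},{"linear":[0,-0.3,0],"rot":[0,0,0],"hand":1},{"linear":[0,0,0],"rot":[0,0,0],"hand":1}]'
python3 - <<'E'
from h import *
for n in("top","side"):
    s,P,h=cloud(n); Q=P.reshape(-1,3); print(n)
    cv2.imwrite(f"pics/{n}11.png",s["image"][:,:,::-1])
    def c(m,x,y,r,z0,z1):
        k=(np.hypot(Q[:,0]-x,Q[:,1]-y)<r)&(Q[:,2]>z0)&(Q[:,2]<z1); q=Q[k]
        if len(q)<10: return print(m,"none")
        A=np.c_[q[:,:2]-q[:,:2].mean(0),np.ones(len(q))]
        print(m,q[:,2].mean().round(4),encl(q[:,:2]),len(q),"slope",np.linalg.lstsq(A,q[:,2],rcond=None)[0][:2].round(3))
    c("ypot",.637,.225,.045,.04,.055);c("gpot",.452,.046,.045,.04,.055);c("tin",.456,.24,.04,.04,.055);c("cap",.635,.037,.045,.084,.095);c("dish",.705,-.077,.045,.04,.06)
    for cc,x,y in(("yellow",.637,.225),("green",.452,.045),("red",.456,.24)):
        q=P[mask(h,cc)&(P[...,2]<.009)&(P[...,2]>.001)]; q=q[np.hypot(q[:,0]-x,q[:,1]-y)<.06]; print(cc,"coaster",encl(q[:,:2]))
E
```

```text
clock: 43.15
tool_pos: [0.451, -0.3005, 0.17]
orientation: [-61.3, 89.8, 10.0]
force: [0.5, 0.2, -0.4]
opening: 0.0877
top
ypot 0.0446 (0.6384, 0.2251, 0.0324) 641 slope [0.009 0.003]
gpot 0.0448 (0.453, 0.0461, 0.0319) 672 slope [0.001 0.001]
tin 0.0448 (0.4573, 0.2395, 0.0264) 449 slope [-0.001  0.012]
cap 0.0882 (0.6357, 0.0372, 0.0307) 656 slope [-0.006  0.004]
dish 0.0431 (0.7043, -0.0765, 0.0367) 263 slope [-0.005  0.002]
yellow coaster (0.6362, 0.2247, 0.05)
green coaster (0.4518, 0.0449, 0.0494)
red coaster (0.4554, 0.2399, 0.0498)
side
ypot 0.0446 (0.639, 0.2273, 0.0327) 608 slope [ 0.    -0.006]
gpot 0.0443 (0.4534, 0.0485, 0.0339) 459 slope [ 0.002 -0.015]
tin 0.0449 (0.4584, 0.2418, 0.0268) 457 slope [-0.    -0.017]
cap 0.0878 (0.6363, 0.0388, 0.0319) 389 slope [ 0.001 -0.007]
dish 0.0431 (0.7052, -0.0747, 0.0385) 157 slope [0.005 0.01 ]
yellow coaster (0.6381, 0.2267, 0.0508)
green coaster (0.4521, 0.0476, 0.0504)
red coaster (0.4572, 0.241, 0.0507)
```

```bash
sleep 0.1
```

```text
(no output)
```

View pics/top11.png

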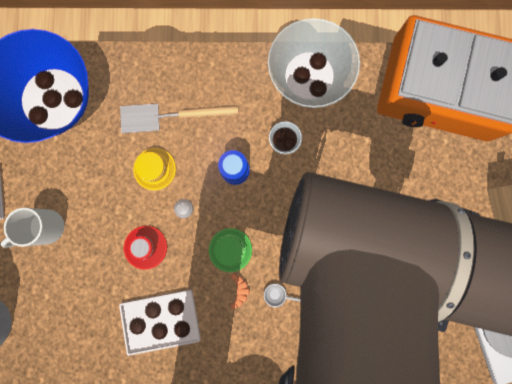

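View pics/side11.png

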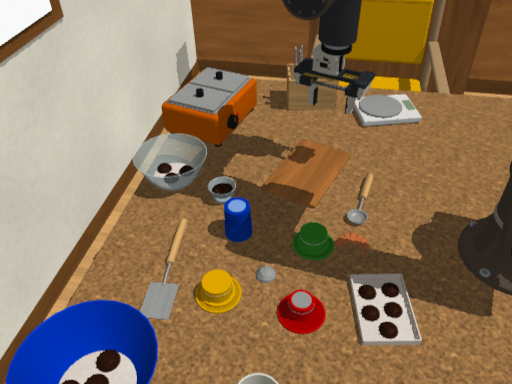

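Both views show everything in place: the closed warmer at (238,218) in the side picture, each pot and tin on its own coaster, and the dish where it was. Handing in.

```bash
python3 -c "
from plant import ticket; print(ticket.close_job())"
```

```text
the job is handed in; nothing more can be done
None
```

I took both piles apart, set everything out, and handed the job in at about 43 s of the 136 s allowed. The hand-in reports no verdict.

| Item | Last check |
|---|---|
| Jar | About 1 mm off the warmer's centre, measured before the cap went on. It cannot be seen now. |
| Cap | Top at 0.088 m, which matches fully closed. It is about 1 mm off the warmer's centre as measured before closing, since the closed cap hides most of the warmer. |
| Yellow pot | About 1–2 mm from its coaster's centre. |
| Green pot | About 1.5–2 mm from its coaster's centre. |
| Red tin | About 1–2 mm from its coaster's centre. |
| Glass dish | Within about 1 mm of where it started. |

- **Upright:** all the tops I could see were level to within 0.02 rad, and the gripper is clear of everything.
- **Camera disagreement:** the side and top cameras differ by about 2 mm in y. I compared each item with its place in the same view, so this cancels out.
- **Firmest touch:** the highest force reading was 37 N on the wrist, when setting down the green pot. The wrist limit is 120 N.

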